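# Turn over settled jars of finish and warm them

### The arm

A 7-joint arm with a two-finger parallel gripper is mounted at the origin on the work surface. World frame = base frame: x ahead of the robot, y to its left, z up, the work surface at z = 0. Lengths are in m, angles in rad, forces in N, time in s.
With the tool pointing down it reaches from about 0.4 to 0.875 m from the base axis. Payload 6.5 kg.
Tool frame: the origin (TCP) lies between the finger pads; the fingertips stand 25 mm ahead of it and the grasp point (between the pads) lies 6 mm ahead of it; z points along the fingers, y is the direction in which the jaws open and shut (so a half turn about z gives the same grasp; the last joint's range is limited). The gripper opens to 85 mm and grips with 20 to 120 N. Pads are 22 mm wide; open, the fingers measure 114 mm over their backs; the gripper's body (76 mm by 85 mm) begins 54 mm behind the grasp point. The pads swing forward as they close: fully open they stand 13 mm farther back than shut.
Start: joints at [-1.415, 0.536, -0.004, 1.538, 0.003, 1.067, -0.071], TCP at [0.143, 0.634, 0.256] pointing down, gripper open.
Joint ranges: [-2.7, 2.7], [-0.37, 2.16], [-1.27, 1.26], [0.24, 2.4], [-1.31, 4.45], [0.19, 1.91], [-2.76, 2.76]. Speed limits (rad/s): [2.39, 2.39, 3.14, 3.14, 3.14, 3.14, 3.14].

### API

Orientations are given as [roll, pitch, yaw] about the fixed x, y, z axes, in that order (R = Rz(yaw) Ry(pitch) Rx(roll)).
In Python, from cell import status, optics, job gives the robot as it stands.
- The arm moves only by the shell command python3 -m crank 'ROWS' [FORCE]. ROWS is JSON, a list of rows, each an object with "delta_pos": the shift along the world's x, y, z in m, a list of three; "twist": the turn, a rotation vector about the world's x, y, z in rad, a list of three; "gripper": the closure in counts, from 0 (fully open) to 255 (shut). In form: [{"delta_pos": [tx, ty, tz], "twist": [wx, wy, wz], "gripper": gripper}, ...]. A call has 1 to 12 rows; each row is the pose to reach, as a shift and turn from the pose commanded when the call began; what a row does not reach only later rows make up. A row lasts 1/12 s, in which the tool goes at most 41.7 mm and 7.16 degrees, less where a joint would pass 70% of its speed; a pose out of reach is approached as far as the arm can. A call with a gripper value outside its range is refused whole. The fingers move at their own pace and stop on an object; FORCE is the grip in N (left out, the last holds). Time passes only in rows, so rows that repeat a pose let the fingers close. It gives the time, the measured TCP pose, the force and the opening at its end, in the units of the state.
- status.state(): the state, without advancing time (a new reading comes with each control period).
- optics.grab_frame(name): name is "scene" or "top" or "wrist"; returns a dict with "image" (400x640x3 uint8, red, green, blue), "vertical_fov" (degrees; the focal length in pixels is half the picture's height over the tangent of half this angle, whatever the lens; pixels are square), "cx", "cy" (the principal point, pixels), "R" (3x3) and "t" (3): a world point X has camera coordinates R X + t. Camera axes: x right, y down, z forward; pixel columns grow to the right and rows downward; lengths in m; the calibration is good to about 2 mm. A picture is of the moment at which its call begins. There is no depth.
- job.finish_job(): hands the job in, once; it reports no verdict.
The state is a dict: "time": time; "joints": joint angles; "qd": joint speeds; "effort": joint torques, N m; "position": TCP position; "orientation": TCP orientation; "force": force on the tool from outside, world axes, zero at the start; "torque": the same for the moment, N m; "width": finger opening in m.
Only numpy, scipy, OpenCV 4.12 (cv2) and the standard library are available. Lean on these libraries where they do the work, as an engineer would, in place of code of your own. Each camera call takes 0.05 s, during which the arm holds its last target. There are 200 camera calls.

### The job

The wood finish has settled: taking the jars from the tallest to the shortest, turn each closed jar upside down (lid at least 40 degrees below level will do), keep it so for a good 8 seconds, turn it back and set it gently upright on the black plate of the warmer, wholly on the plate, before going on to the next. With all jars on the plate, turn the warmer's dial to the two-dot mark. There may be two or three jars; let none of them drop, and leave the bowl, mallet and offcut alone.

Things in the scene. Friction and masses are not known exactly. Their poses are not given: they have to be found in the camera images.
- big (a point): centre (half-way up, on the axis) of the big jar: amber glass jar with a closed steel lid, round, 68 mm across, 116 mm high with the lid (lid: top 18 mm, 62 mm across; straight glass wall up to 92 mm above the foot). z axis points from foot to lid. Starts upright on the bench top; mass 0.2 to 0.45 kg, most of it in the bottom 20 mm. None if there is no such jar today. A good place to pinch it with an inclined gripper is across the glass about 38 mm below the top of the lid
- middle (a point): centre (half-way up, on the axis) of the middle jar: amber glass jar with a closed steel lid, round, 64 mm across, 94 mm high with the lid (lid: top 18 mm, 58 mm across; straight glass wall up to 70 mm above the foot). z axis points from foot to lid. Starts upright on the bench top; mass 0.2 to 0.45 kg, most of it in the bottom 20 mm. None if there is no such jar today. A good place to pinch it with an inclined gripper is across the glass about 38 mm below the top of the lid
- small (a point): centre (half-way up, on the axis) of the small jar: amber glass jar with a closed steel lid, round, 60 mm across, 72 mm high with the lid (lid: top 18 mm, 54 mm across; straight glass wall up to 48 mm above the foot). z axis points from foot to lid. Starts upright on the bench top; mass 0.2 to 0.45 kg, most of it in the bottom 20 mm. None if there is no such jar today. A good place to pinch it with an inclined gripper is across the glass about 38 mm below the top of the lid
- plate (a point): centre of the black steel plate on top of the warmer (grey steel box 210 x 470 mm, 45 mm high, fixed to the bench). The point lies on the plate's surface, 45 mm above the bench. The plate is 180 mm along its x axis and 340 mm along its y axis, flat and level, 3 mm above the deck around it; a row along y takes three jars 105 mm apart. z is up. The dial's axis is at x = 0, y = +225 mm in this frame
- dial_grip (a point): on the axis of the dial, at the height to grip it: 76 mm above the bench. The dial is a black bar knob on the warmer's deck: a bar 64 mm long, 16 mm wide and 34 mm high (top 84 mm above the bench) on a disc 68 mm across, whose top is 52 mm above the bench. The bar can be pinched across its 16 mm from above
- dial (a joint): angle of the dial, rad, growing clockwise seen from above. It has four detents: 0 at the bar mark (off), 0.5 at one dot, 1.0 at two dots, 1.5 at three dots (end stop just beyond). At 0.75 the bar lies along the plate's y axis with its white-lined end pointing to +y (away from the plate). White marks lie on the deck around the outer side of the dial, 51 mm from its axis. It springs into the nearest detent when let go; about 0.1 N m turns it. Starts between 0 and 0.5
- bowl: blue bowl, 100 mm across, 40 mm high, loose bystander; origin under its centre
- mallet: wooden mallet, 260 mm long, lying, loose bystander; long axis x
- offcut: dark wood block 160 x 70 x 35 mm, loose bystander; origin under its centre
Not all that is in view belongs to the job. Leave any blue or red look-alike of the part that bears small alone.

How it is judged:
By the outcome, as a careful person would: the job done as asked, in the order asked, and still so for the second after the job is handed in, with the robot touching nothing.
Of jar_big, jar_middle, jar_small only 2 to 3 are there at a start; the rules pass over those that are not, and their reading is None.
At some moment in a run one of jar_middle, jar_small may be knocked a few centimetres aside while the robot is not near it.
It also fails if it takes over 210 s, if anything falls off the work surface, if the arm or the gripper's body presses on something with over 40 N, if the wrist force passes 120 N, or if a joint passes its speed limit or range.

## Working session

There is one attempt and no reset: what is moved stays moved. The work goes in short steps, Python scripts to look and compute and a shell command to move; the robot and the scene stay as the last step left them, time stands still between calls to the robot, and variables do not carry over. Pictures are saved under pics/ and viewed, about 12 in all and at most 16, crops included, and the job is handed in when it is done.

```bash
ls; mkdir -p pics; cat > h.py <<'E'
import numpy as np, cv2
from cell import status, optics, job
def grab(n,name=None):
    f=optics.grab_frame(n); im=np.array(f['image'])
    if name: cv2.imwrite(f'pics/{name}.png',im[...,::-1])
    return f
def foc(f): return 200/np.tan(np.radians(f['vertical_fov'])/2)
def ray(f,u,v):
    R=np.array(f['R']);t=np.array(f['t']);d=R.T@np.array([(u-f['cx'])/foc(f),(v-f['cy'])/foc(f),1]);return -R.T@t,d
def onz(f,u,v,z):
    c,d=ray(f,u,v);return c+d*(z-c[2])/d[2]
def proj(f,X):
    p=np.array(f['R'])@np.array(X)+np.array(f['t']);return np.array([f['cx'],f['cy']])+foc(f)*p[:2]/p[2]
E
python3 - <<'E'
from h import *
import pickle
F={n:grab(n,n+'0') for n in ('scene','top','wrist')}
pickle.dump(F,open('f0.pkl','wb'))
for n,f in F.items(): print(n,f['vertical_fov'],f['cx'],f['cy'],[k for k in f],'C',-np.array(f['R']).T@np.array(f['t']),np.round(f['R'],2).tolist())
print(status.state())
E
```

```text
pics
scene 53.387200958026874 325.097452686746 201.1759210697307 ['image', 'vertical_fov', 'cx', 'cy', 'R', 't'] C [1.12018323 0.12060615 0.57734417] [[-0.04, 1.0, 0.0], [0.67, 0.03, -0.74], [-0.74, -0.02, -0.67]]
top 42.25144683623225 319.26530886599056 187.72862258603243 ['image', 'vertical_fov', 'cx', 'cy', 'R', 't'] C [0.34507719 0.10182917 1.2267319 ] [[-0.02, -1.0, 0.01], [-0.99, 0.02, -0.16], [0.16, -0.01, -0.99]]
wrist 64.33291248500882 322.2416719915807 196.92716544474698 ['image', 'vertical_fov', 'cx', 'cy', 'R', 't'] C [0.06766684 0.65013601 0.37155682] [[0.22, 0.98, -0.0], [0.93, -0.21, 0.3], [0.29, -0.07, -0.95]]
{'time': 0.15, 'joints': array([-1.41520041,  0.53696772, -0.00440579,  1.53858833,  0.00261376,
        1.06734641, -0.07114118]), 'qd': array([-1.36573842e-03, -3.08170609e-03, -4.90058344e-04, -2.61997642e-03,
       -5.00634766e-04, -2.26833363e-05,  6.37085184e-04]), 'effort': array([ 1.12886119e-03, -5.83784223e+01,  1.04951017e+00, -2.59350783e+01,
        1.24864417e-02,  6.45651846e-03,  2.48238337e-05]), 'position': array([0.14292024, 0.63364653, 0.25565305]), 'orientation': array([-3.14029424e+00,  1.26713860e-04,  2.91990536e+00]), 'force': array([ 0.46322569,  0.27578463, -0.54914572]), 'torque': array([0.0188726 , 0.01335755, 0.00073351]), 'width': 0.08540364479260537}
```

View pics/top0.png

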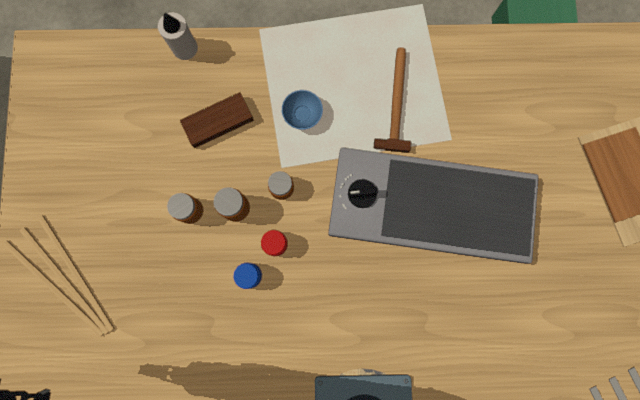

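View pics/scene0.png

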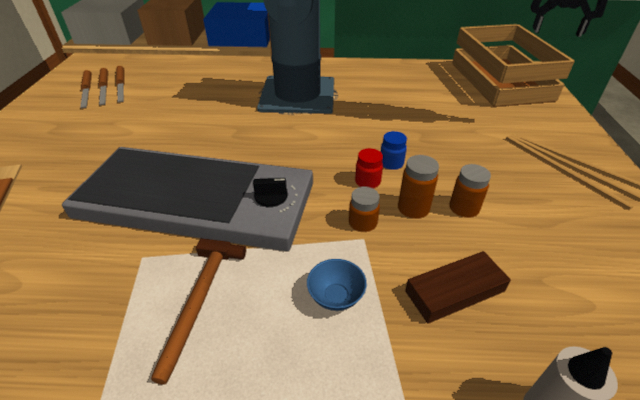

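Top view: three amber jars with steel lids sit at (184,207), (232,204) and (280,185). The solid red (273,243) and blue (247,276) jars are look-alikes. The dial is at (362,193) and the plate runs from about (383,160) to (537,260). In the scene view the same jars are at (470,190), (420,187) and (364,210). Next I triangulate the lids.

```bash
cat >> h.py <<'E'
def lids(f,box,smax=70,vmin=95):
    "grey lid blobs: (u,v,area)"
    im=np.array(f['image']);hsv=cv2.cvtColor(im,cv2.COLOR_RGB2HSV)
    m=((hsv[...,1]<smax)&(hsv[...,2]>vmin)).astype(np.uint8)
    M=np.zeros_like(m);x0,y0,x1,y1=box;M[y0:y1,x0:x1]=m[y0:y1,x0:x1]
    M=cv2.morphologyEx(M,cv2.MORPH_OPEN,np.ones((3,3)))
    n,l,s,c=cv2.connectedComponentsWithStats(M)
    return [(*(s[i,:2]+(s[i,2:4]-1)/2),*s[i,2:]) for i in range(1,n) if s[i,4]>80]
def tri(fa,pa,fb,pb):
    ca,da=ray(fa,*pa);cb,db=ray(fb,*pb)
    s=np.linalg.lstsq(np.stack([da,-db],1),cb-ca,rcond=None)[0]
    a=ca+s[0]*da;b=cb+s[1]*db;return (a+b)/2,np.linalg.norm(a-b)
E
python3 - <<'E'
from h import *
import pickle
F=pickle.load(open('f0.pkl','rb'));T,S=F['top'],F['scene']
lt=lids(T,(150,165,310,235));ls=lids(S,(340,150,500,220))
print(lt);print(ls)
for a in lt:
  for z in (.116,.094,.072): print(np.round(onz(T,a[0],a[1],z),4),end=' ')
  print([tuple(np.round(tri(T,a[:2],S,b[:2])[0],3))+(round(tri(T,a[:2],S,b[:2])[1],3),) for b in ls])
hsv=cv2.cvtColor(T['image'],cv2.COLOR_RGB2HSV)
m=(hsv[...,2]<80).astype(np.uint8);m[:,:380]=0;m[:150]=0;m[268:]=0;m[:,545:]=0
m=cv2.morphologyEx(m,cv2.MORPH_OPEN,np.ones((5,5)))
c=max(cv2.findContours(m,0,1)[0],key=cv2.contourArea)
r=cv2.boxPoints(cv2.minAreaRect(c));ap=cv2.approxPolyDP(c,8,True)[:,0]
for q in (r,ap): 
  W=np.array([onz(T,*p,.045) for p in q]);print(np.round(q),np.round(W,4).tolist(),W.mean(0),[np.linalg.norm(W[i]-W[i-1]).round(4) for i in range(len(W))])
a=cv2.resize(T['image'][145:300,150:420],None,fx=2.9,fy=2.9,interpolation=2)
cv2.imwrite('pics/c1.png',a[...,::-1])
for n in ('scene','top'):
  print(n,'base',proj(F[n],[0,0,0]))
E
```

```text
[(np.float64(279.5), np.float64(182.5), np.int32(24), np.int32(24), np.int32(438)), (np.float64(227.5), np.float64(201.5), np.int32(28), np.int32(28), np.int32(630)), (np.float64(179.5), np.float64(205.5), np.int32(26), np.int32(26), np.int32(533))]
[(np.float64(422.0), np.float64(164.0), np.int32(31), np.int32(19), np.int32(459)), (np.float64(475.0), np.float64(173.0), np.int32(29), np.int32(17), np.int32(390)), (np.float64(365.0), np.float64(195.5), np.int32(27), np.int32(18), np.int32(384))]
[0.5357 0.1764 0.116 ] [0.5395 0.1779 0.094 ] [0.5433 0.1794 0.072 ] [(np.float64(0.54), np.float64(0.224), np.float64(0.151), np.float64(0.101)), (np.float64(0.561), np.float64(0.263), np.float64(0.16), np.float64(0.19)), (np.float64(0.543), np.float64(0.179), np.float64(0.073), np.float64(0.0))]
[0.4959 0.2889 0.116 ] [0.4989 0.2926 0.094 ] [0.5019 0.2963 0.072 ] [(np.float64(0.496), np.float64(0.288), np.float64(0.116), np.float64(0.001)), (np.float64(0.511), np.float64(0.337), np.float64(0.109), np.float64(0.096)), (np.float64(0.506), np.float64(0.24), np.float64(0.052), np.float64(0.117))
[... 223 characters left out ...]
, (np.float64(0.503), np.float64(0.289), np.float64(0.075), np.float64(0.222))]
[[380. 235.]
 [390. 160.]
 [539. 180.]
 [528. 256.]] [[0.4221, -0.0469, 0.045], [0.5982, -0.0778, 0.045], [0.5439, -0.4218, 0.045], [0.3698, -0.3831, 0.045]] [ 0.48352415 -0.23239641  0.045     ] [np.float64(0.3402), np.float64(0.1788), np.float64(0.3482), np.float64(0.1784)]
[[391 161]
 [383 235]
 [528 255]
 [534 180]] [[0.5947, -0.0792, 0.045], [0.4227, -0.0541, 0.045], [0.3717, -0.3822, 0.045], [0.5443, -0.4102, 0.045]] [ 0.4833369  -0.23141375  0.045     ] [np.float64(0.3349), np.float64(0.1738), np.float64(0.332), np.float64(0.1748)]
scene base [297.92430934  95.02921579]
top base [363.21480616 426.05872906]
```

View pics/c1.png

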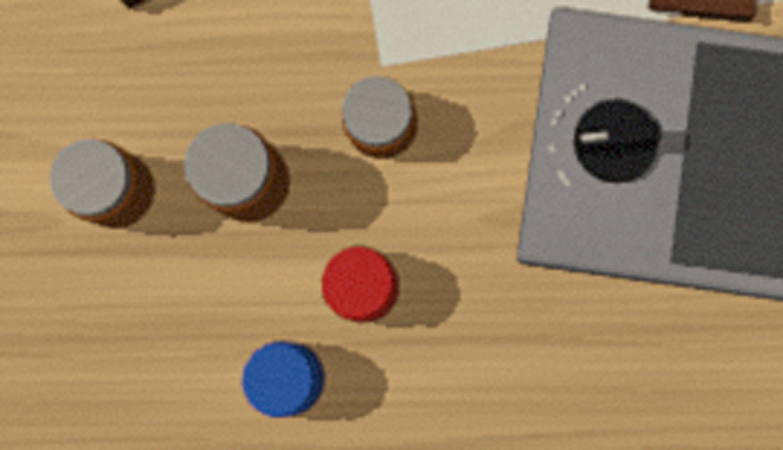

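Candidates for "small": the steel-lidded amber jar (279,182), red (273,243) and blue (247,276). The enlarged crop confirms that only (279,182) is amber with a steel lid, 72 mm high by triangulation, so it is the one meant. Big is at (0.496,0.288), middle at (0.491,0.397), small at (0.543,0.179), the plate centre at (0.483,-0.232) and the dial at about (0.518,-0.010).

```bash
cat >> h.py <<'E'
from scipy.spatial.transform import Rotation as Ro
def cur():
    s=status.state();return s,Ro.from_euler('xyz',s['orientation'])
def tool(az,b,s=1):
    a,b=np.radians(az),np.radians(b);z=np.array([np.cos(a)*np.cos(b),np.sin(a)*np.cos(b),-np.sin(b)])
    y=s*np.array([-np.sin(a),np.cos(a),0]);return Ro.from_matrix(np.stack([np.cross(y,z),y,z],1))
def go(grasp,az,b,s=1,back=0):
    "shift+twist that bring the grasp point to `grasp` (backed off by `back` along the tool)"
    st,R=cur();T=tool(az,b,s);p=np.array(grasp)-(back+.006)*T.as_matrix()[:,2]
    w=(T*R.inv()).as_rotvec();print('dpos',np.round(p-st['position'],4).tolist(),'twist',np.round(w,3).tolist(),'deg',round(np.degrees(np.linalg.norm(w)),1))
def rep():
    s,R=cur();z=R.as_matrix()[:,2];y=R.as_matrix()[:,1];print('t',round(s['time'],2),'q',np.round(s['joints'],3).tolist(),'p',np.round(s['position'],4).tolist(),'az',round(np.degrees(np.arctan2(z[1],z[0])),1),'b',round(-np.degrees(np.arcsin(z[2])),1),'yz',round(y[2],3),'F',np.round(s['force'],1).tolist(),'w',round(s['width'],4))
E
python3 -c "
from h import *
for s in (1,-1): go([.496,.288,.078],30,45,s,.2)"
```

```text
dpos [0.2269, -0.4185, -0.032] twist [0.122, -0.794, 0.706] deg 61.3
dpos [0.2269, -0.4185, -0.032] twist [0.987, 0.149, -2.244] deg 140.7
```

```bash
python3 -m crank '[{"delta_pos":[0.227,-0.418,0.0],"twist":[0.122,-0.794,0.706],"gripper":0},{"delta_pos":[0.227,-0.418,0.0],"twist":[0.122,-0.794,0.706],"gripper":0},{"delta_pos":[0.227,-0.418,0.0],"twist":[0.122,-0.794,0.706],"gripper":0},{"delta_pos":[0.227,-0.418,0.0],"twist":[0.122,-0.794,0.706],"gripper":0},{"delta_pos":[0.227,-0.418,0.0],"twist":[0.122,-0.794,0.706],"gripper":0},{"delta_pos":[0.227,-0.418,0.0],"twist":[0.122,-0.794,0.706],"gripper":0},{"delta_pos":[0.227,-0.418,0.0],"twist":[0.122,-0.794,0.706],"gripper":0},{"delta_pos":[0.227,-0.418,0.0],"twist":[0.122,-0.794,0.706],"gripper":0},{"delta_pos":[0.227,-0.418,0.0],"twist":[0.122,-0.794,0.706],"gripper":0},{"delta_pos":[0.227,-0.418,0.0],"twist":[0.122,-0.794,0.706],"gripper":0},{"delta_pos":[0.227,-0.418,0.0],"twist":[0.122,-0.794,0.706],"gripper":0},{"delta_pos":[0.227,-0.418,0.0],"twist":[0.122,-0.794,0.706],"gripper":0}]' 100; python3 -c "
from h import *
rep();go([.496,.288,.078],30,45,1,.2)"
```

```text
time: 1.15
position: [0.2967, 0.3608, 0.2313]
orientation: [-3.076, 0.62, -2.706]
force: [-0.7, -0.9, 0.5]
width: 0.0852
t 1.15 q [-0.845, 0.169, -0.503, 2.369, 1.226, 0.639, -0.376] p [0.2967, 0.3608, 0.2313] az 18.5 b 54.3 yz -0.053 F [-0.7, -0.9, 0.5] w 0.0852
dpos [0.0731, -0.1457, -0.0076] twist [0.121, -0.123, 0.131] deg 12.4
```

```bash
cat > kin.py <<'E'
import numpy as np
from scipy.spatial.transform import Rotation as Ro
from h import status
E
python3 - <<'E'
import json,itertools,numpy as np
from scipy.spatial.transform import Rotation as Ro
from cell import status
D=[([-1.41520041,0.53696772,-0.00440579,1.53858833,0.00261376,1.06734641,-0.07114118],[0.14292024,0.63364653,0.25565305],[-3.14029424,1.2671e-4,2.91990536])]
s=status.state();D.append((s['joints'].tolist(),s['position'].tolist(),s['orientation'].tolist()));json.dump(D,open('D.json','w'))
for sg in itertools.product([1,-1],repeat=4):  # q1,q3,q5,q7 signs; pitch sum convention
  for flip in (0,1):
    Cs=[]
    for q,p,o in D:
        # z-rotations and positive pitches
        A=Ro.from_euler('Y',q[1])*Ro.from_euler('Z',sg[1]*q[2])*Ro.from_euler('Y',q[3])*Ro.from_euler('Z',sg[2]*q[4])*Ro.from_euler('Y',q[5])*Ro.from_euler('Z',sg[3]*q[6])
        Cs.append((q,A,Ro.from_euler('xyz',o)))
    # find c0,c7: R = Z(c0+s q1) A Z(c7)
    best=min(((sum((Ro.from_euler('Z',c0+sg[0]*q[0])*A*Ro.from_euler('Z',c7)*R.inv()).magnitude()**2 for q,A,R in Cs))**.5,c0,c7) for c0 in np.arange(-3.15,3.15,.1) for c7 in np.arange(-3.2,3.2,np.pi/4)) if flip==0 else None
    if best: print(sg,np.round(best,3))
E
```

```text
(1, 1, 1, 1) [ 0.886  0.15  -1.629]
(1, 1, 1, -1) [ 1.319  0.45  -1.629]
(1, 1, -1, 1) [0.563 3.05  2.298]
(1, 1, -1, -1) [0.216 2.75  1.512]
(1, -1, 1, 1) [ 0.283 -0.35  -1.629]
(1, -1, 1, -1) [ 0.651 -0.75  -2.415]
(1, -1, -1, 1) [1.225 1.85  1.512]
(1, -1, -1, -1) [0.801 2.25  1.512]
(-1, 1, 1, 1) [ 1.67  -1.45  -0.844]
(-1, 1, 1, -1) [ 2.081 -1.75  -1.629]
(-1, 1, -1, 1) [0.322 0.75  2.298]
(-1, 1, -1, -1) [0.71  1.15  2.298]
(-1, -1, 1, 1) [ 1.01  -2.65  -1.629]
(-1, -1, 1, -1) [ 1.438 -2.95  -2.415]
(-1, -1, -1, 1) [0.431 0.25  2.298]
(-1, -1, -1, -1) [ 0.035 -0.05   1.512]
```

```bash
cat >> h.py <<'E'
def goR(p,T):
    st,R=cur();w=(T*R.inv()).as_rotvec();print('dpos',np.round(np.array(p)-st['position'],4).tolist(),'twist',np.round(w,3).tolist(),'deg',round(np.degrees(np.linalg.norm(w)),1))
def down(yaz):
    a=np.radians(yaz);z=np.array([0,0,-1.]);y=np.array([np.cos(a),np.sin(a),0]);return Ro.from_matrix(np.stack([np.cross(y,z),y,z],1))
E
python3 -c "
from h import *
goR([.46,.386,.32],down(40))
goR([.3,.52,.32],down(60))"
```

```text
dpos [0.1633, 0.0252, 0.0887] twist [0.21, 0.633, -1.242] deg 80.8
dpos [0.0033, 0.1592, 0.0887] twist [0.094, 0.639, -0.906] deg 63.8
```

```bash
python3 -m crank '[{"delta_pos":[0.003,0.159,0.089],"twist":[0.094,0.639,-0.906],"gripper":0},{"delta_pos":[0.003,0.159,0.089],"twist":[0.094,0.639,-0.906],"gripper":0},{"delta_pos":[0.003,0.159,0.089],"twist":[0.094,0.639,-0.906],"gripper":0},{"delta_pos":[0.003,0.159,0.089],"twist":[0.094,0.639,-0.906],"gripper":0},{"delta_pos":[0.003,0.159,0.089],"twist":[0.094,0.639,-0.906],"gripper":0},{"delta_pos":[0.003,0.159,0.089],"twist":[0.094,0.639,-0.906],"gripper":0},{"delta_pos":[0.003,0.159,0.089],"twist":[0.094,0.639,-0.906],"gripper":0},{"delta_pos":[0.003,0.159,0.089],"twist":[0.094,0.639,-0.906],"gripper":0},{"delta_pos":[0.003,0.159,0.089],"twist":[0.094,0.639,-0.906],"gripper":0},{"delta_pos":[0.003,0.159,0.089],"twist":[0.094,0.639,-0.906],"gripper":0}]' > /dev/null; cat > log.py <<'E'
import json
from cell import status
from h import rep
D=json.load(open('D.json'));s=status.state();D.append((s['joints'].tolist(),s['position'].tolist(),s['orientation'].tolist()));json.dump(D,open('D.json','w'));rep()
E
python3 log.py
python3 -c "
from h import *
goR([.42,.42,.32],down(45+90));goR([.42,.42,.32],down(45-90))"
```

```text
t 1.98 q [-0.748, 0.442, -0.507, 1.578, 0.225, 1.182, -0.263] p [0.303, 0.5191, 0.3199] az -158.2 b 89.9 yz -0.002 F [1.9, -0.3, -1.3] w 0.0852
dpos [0.117, -0.0991, 0.0001] twist [0.002, -0.001, 1.319] deg 75.6
dpos [0.117, -0.0991, 0.0001] twist [-0.001, -0.002, -1.823] deg 104.4
```

```bash
python3 -m crank '[{"delta_pos":[0.117,-0.099,0.0],"twist":[0,0,1.319],"gripper":0},{"delta_pos":[0.117,-0.099,0.0],"twist":[0,0,1.319],"gripper":0},{"delta_pos":[0.117,-0.099,0.0],"twist":[0,0,1.319],"gripper":0},{"delta_pos":[0.117,-0.099,0.0],"twist":[0,0,1.319],"gripper":0},{"delta_pos":[0.117,-0.099,0.0],"twist":[0,0,1.319],"gripper":0},{"delta_pos":[0.117,-0.099,0.0],"twist":[0,0,1.319],"gripper":0},{"delta_pos":[0.117,-0.099,0.0],"twist":[0,0,1.319],"gripper":0},{"delta_pos":[0.117,-0.099,0.0],"twist":[0,0,1.319],"gripper":0},{"delta_pos":[0.117,-0.099,0.0],"twist":[0,0,1.319],"gripper":0},{"delta_pos":[0.117,-0.099,0.0],"twist":[0,0,1.319],"gripper":0},{"delta_pos":[0.117,-0.099,0.0],"twist":[0,0,1.319],"gripper":0},{"delta_pos":[0.117,-0.099,0.0],"twist":[0,0,1.319],"gripper":0}]' > /dev/null
python3 log.py
cat > kin.py <<'E'
import numpy as np
from scipy.spatial.transform import Rotation as Ro
from scipy.optimize import least_squares
Z=lambda a:Ro.from_euler('Z',a); Y=lambda a:Ro.from_euler('Y',a)
def fk(q,P):
    d1,a1,L1,a2,L2,a3,L3,a4,c0=P
    R=Z(c0-q[0]);p=np.array([0,0,d1])
    R=R*Y(q[1]);p=p+R.apply([a1,0,L1]);R=R*Z(-q[2]);p=p+R.apply([a2,0,0])
    R=R*Y(q[3]);p=p+R.apply([a3,0,L2]);R=R*Z(-q[4])
    R=R*Y(q[5]);p=p+R.apply([a4,0,L3]);R=R*Z(-q[6]+np.pi/2)
    return p,R
def fit(D):
    def res(P):
        r=[]
        for q,p,o in D:
            a,R=fk(q,P);r+=list((a-p)*10)+list((R*Ro.from_euler('xyz',o).inv()).as_rotvec())
        return np.array(list(r)+list(1e-3*(np.array(P)-[.3,0,.35,0,.35,0,.25,0,-.06])))
    return least_squares(res,[.3,0,.35,0,.35,0,.25,0,-.06])
E
python3 - <<'E'
import json;from kin import *
r=fit(json.load(open('D.json')));print(np.round(r.x,4),np.abs(r.fun[:-9]).max())
E
```

```text
t 2.98 q [-0.333, 0.477, -0.743, 1.594, 0.341, 1.205, 1.227] p [0.4164, 0.421, 0.3201] az -48.0 b 89.9 yz -0.002 F [0.4, 0.0, -0.1] w 0.0849
[ 0.3782 -0.0127  0.5355 -0.0342  0.4339 -0.0024  0.3982 -0.0343 -0.0636] 0.06362768003170922
```

```bash
python3 - <<'E'
import json;from kin import *
D=json.load(open('D.json'))
for S in (D,[D[0],D[2],D[3]]):
  r=fit(S);print(np.round(r.x,4));print(np.round(r.fun[:-9].reshape(-1,6),4))
E
```

```text
[ 0.3782 -0.0127  0.5355 -0.0342  0.4339 -0.0024  0.3982 -0.0343 -0.0636]
[[-0.038  -0.0041  0.0079 -0.     -0.     -0.0636]
 [-0.     -0.0011  0.0004 -0.      0.     -0.0636]
 [-0.0226  0.0032 -0.0064  0.      0.     -0.0636]
 [ 0.0289  0.0042 -0.0018  0.      0.     -0.0636]]
[-0.5054 -0.0073  0.5793 -0.1974  0.6572  0.0523 -0.5222  0.0215 -0.0646]
[[-0.0292  0.0064 -0.0002 -0.     -0.     -0.0646]
 [-0.0003  0.      0.0009  0.      0.     -0.0646]
 [ 0.0003 -0.0001 -0.0007  0.      0.     -0.0646]]
```

```bash
cat > kin.py <<'E'
import numpy as np,json
from scipy.spatial.transform import Rotation as Ro
from scipy.optimize import least_squares
Z=lambda a:Ro.from_euler('Z',a); Y=lambda a:Ro.from_euler('Y',a)
def frames(q):
    R=[Z(-q[0])]
    for f,i,s in ((Y,1,1),(Z,2,-1),(Y,3,1),(Z,4,-1),(Y,5,1)): R.append(R[-1]*f(s*q[i]))
    return R,R[-1]*Z(-q[6]+np.pi/2)
def row(q):
    R,_=frames(q);M=[r.as_matrix() for r in R]
    # d1 | x1,y1 | L1,x2 | x3 | y3 | x4,L2 | y5 | x6,L3
    return np.stack([[0,0,1],M[0][:,0],M[0][:,1],M[1][:,2],M[1][:,0],M[2][:,0],M[2][:,1],M[3][:,0],M[3][:,2],M[4][:,1],M[5][:,0],M[5][:,2]],1)
P0=np.array([.35,0,0,.4,0,0,0,0,.4,0,0,.3])
def fit(D,lam=1e-3):
    A=np.vstack([row(q) for q,p,o in D]);b=np.hstack([p for q,p,o in D])
    x=np.linalg.lstsq(np.vstack([A,lam*np.eye(12)]),np.hstack([b,lam*P0]),rcond=None)[0];return x,A@x-b
def fk(q,P): return row(q)@P,frames(q)[1]
E
python3 - <<'E'
from kin import *
D=json.load(open('D.json'))
for l in (1e-2,1e-3,1e-4):
  x,r=fit(D,l);print(np.round(x,3),np.abs(r).max())
E
```

```text
[ 0.34   0.004 -0.025  0.499 -0.002  0.011 -0.023 -0.002  0.441  0.003
  0.005  0.297] 0.00010274415229943878
[ 0.341  0.002 -0.025  0.503 -0.002  0.007 -0.022 -0.002  0.443  0.002
  0.003  0.302] 7.281226614530567e-06
[ 0.348  0.    -0.024  0.504 -0.     0.    -0.02  -0.     0.446 -0.
  0.     0.31 ] 1.9288373737103015e-07
```

```bash
cat >> kin.py <<'E'
from h import tool,status
from scipy.optimize import minimize
lo=np.array([-2.7,-.37,-1.27,.24,-1.31,.19,-2.76])+.06;hi=np.array([2.7,2.16,1.26,2.4,4.45,1.91,2.76])-.06
P=fit(json.load(open('D.json')))[0]
def ik(p,T,q0,w=3e-3):
    f=lambda q:np.hstack([(fk(q,P)[0]-p)*5,(frames(q)[1]*T.inv()).as_rotvec(),w*(q-q0)])
    r=least_squares(f,np.clip(q0,lo,hi),bounds=(lo,hi));e=f(r.x);return r.x,np.linalg.norm(e[:6])
def grasp(g,az,b,s=1,back=0):
    T=tool(az,b,s);return np.array(g)-(back+.006)*T.as_matrix()[:,2],T
def invert(qL,jt,el=-60,zmin=.3,rmin=.3):
    "nearest joints that bring the jar axis (tool frame jt) to elevation el degrees"
    best=None
    rng=np.random.default_rng(0)
    for k in range(12):
        q0=qL if k==0 else np.clip(qL+rng.normal(0,1,7)*[.3,.3,.5,.3,1.2,.4,1.5],lo,hi)
        def f(q):
            p,R=fk(q,P);e=R.apply(jt)[2]
            return np.hstack([5*max(0,e-np.sin(np.radians(el))),5*max(0,zmin-p[2]),5*max(0,rmin-np.hypot(*p[:2])),.1*(q-qL)])
        r=least_squares(f,q0,bounds=(lo,hi))
        if best is None or r.cost<best.cost: best=r
    return best.x,best.cost
E
python3 - <<'E'
from kin import *
q=status.state()['joints'];np.set_printoptions(suppress=True,precision=2)
for s in (1,-1):
  for b in (35,45,55):
    for az in (15,30,45):
      T=tool(az,b,s);jt=T.inv().apply([0,0,1])
      qp,e0=ik(*grasp([.496,.288,.078],az,b,s,.12),q);qg,e1=ik(*grasp([.496,.288,.078],az,b,s),qp)
      qi,c=invert(qg,jt);pi,Ri=fk(qi,P)
      print(s,b,az,round(e0,3),round(e1,3),qg,'| inv',qi,'cost',round(c,3),pi,'maxdq',np.abs(qi-qg).max())
E
```

```text
1 35 15 0.333 0.055 [ 0.13  1.33 -1.21  2.34  2.49  1.61 -0.54] | inv [ 0.13  0.06 -1.21  1.6   3.57  1.85 -0.54] cost 0.017 [0.13 0.34 1.1 ] maxdq 1.2711537383042706
1 35 30 0.457 0.13 [ 0.33  1.28 -1.21  2.34  2.57  1.19 -0.29] | inv [ 0.33  0.11 -1.21  1.96  3.59  1.35  0.46] cost 0.016 [0.34 0.47 0.88] maxdq 1.1663314362038113
1 35 45 0.354 0.068 [ 0.56  1.32 -1.21  2.34  2.72  0.8  -0.04] | inv [ 0.56  0.31 -1.21  1.91  3.59  1.06  0.77] cost 0.013 [0.57 0.36 0.81] maxdq 1.0094365560354897
1 45 15 0.194 0.0 [ 0.04  0.98 -1.03  2.33  2.26  1.18 -0.71] | inv [ 0.04 -0.11 -1.01  1.61  3.1   1.85 -0.92] cost 0.015 [0.15 0.27 1.14] maxdq 1.0946664880327137
1 45 30 0.263 0.016 [ 0.32  1.15 -1.21  2.34  2.39  1.08 -0.29] | inv [ 0.32 -0.   -1.21  1.9   3.4   1.41  0.31] cost 0.015 [0.3  0.45 0.96] maxdq 1.1538669569809659
1 45 45 0.201 0.0 [ 0.47  1.16 -1.21  2.33  2.45  0.79 -0.02] | inv [ 0.47  0.12 -1.21  1.89  3.36  1.15  0.69] cost 0.014 [0.49 0.39 0.9 ] maxdq 1.0409721726600356
1 55 15 0.022 0.0 [ 0.07  0.88 -1.02  2.24  2.    0.95 -0.52] | inv [ 0.07 -0.28 -1.03  1.66  3.    1.5
[... 1190 characters left out ...]
9 0.36 1.12] maxdq 1.1367717767605865
-1 45 45 0.268 0.0 [ 0.29  0.92 -0.95  2.33  2.7   0.64  2.68] | inv [ 0.29 -0.13 -0.93  1.56  3.43  1.37  2.7 ] cost 0.014 [0.26 0.35 1.16] maxdq 1.049142744997028
-1 55 15 0.026 0.0 [ 0.01  0.83 -0.95  2.24  2.    0.88  2.58] | inv [ 0.01 -0.31 -0.96  1.63  2.96  1.49  2.58] cost 0.015 [0.09 0.33 1.18] maxdq 1.1402099663525076
-1 55 30 0.144 0.0 [-0.08  0.69 -0.68  2.28  2.28  0.54  2.51] | inv [-0.08 -0.31 -0.73  1.58  3.1   1.24  2.7 ] cost 0.013 [0.14 0.33 1.22] maxdq 0.9992472138781401
-1 55 45 0.187 0.0 [ 0.08  0.72 -0.74  2.26  2.45  0.37  2.7 ] | inv [ 0.08 -0.31 -0.75  1.51  3.16  1.12  2.7 ] cost 0.013 [0.19 0.33 1.24] maxdq 1.0269157269433649
```

```bash
cat > scan.py <<'E'
from kin import *
np.set_printoptions(suppress=True,precision=2)
mid=(lo+hi)/2;rg=(hi-lo)/2
q=status.state()['joints'];rng=np.random.default_rng(1)
def best(g,az,b,s,seeds):
    out=[]
    for q0 in seeds:
        x,e=ik(*grasp(g,az,b,s),q0,.02)
        x,e=ik(*grasp(g,az,b,s),x,1e-3)
        x2,e2=ik(*grasp(g,az,b,s,.1),x,1e-3)
        if e<.01 and e2<.02: out.append((1-np.abs((np.array([x,x2])-mid)/rg).max(),x,x2))
    return max(out,key=lambda o:o[0]) if out else None
seeds=[q,mid]+[np.clip(q+rng.normal(0,1,7)*[.8,.4,.6,.3,1,.4,1],lo,hi) for _ in range(5)]
for b in (45,):
  for az in range(-180,180,20):
    for s in (1,-1):
      r=best([.496,.288,.078],az,b,s,seeds); r2=best([.467,-.336,.123],az-60,b,s,seeds)
      if r is None: print(b,az,s,'-', r2 is not None); continue
      T=tool(az,b,s);qi,c=invert(r[1],T.inv().apply([0,0,1]),-60)
      print(b,az,s,'marg',round(r[0],2),r[1],'d',round(np.linalg.norm(r[1]-q),1),'inv',qi,round(c,4),fk(qi,P)[0],'| place',r2 and (round(r2[0],2),r2[1]))
E
time python3 scan.py
```

```text
45 -180 1 marg 0.07 [-0.31  1.06 -0.25  1.24 -0.13  1.56 -2.03] d 3.4 inv [-0.31  0.17 -0.23  0.4  -0.01  0.71 -1.75] 0.0116 [0.56 0.24 1.3 ] | place None
45 -180 -1 marg 0.07 [-0.32  1.06 -0.22  1.24 -0.16  1.56  1.13] d 1.1 inv [-0.32  0.17 -0.2   0.39 -0.04  0.72  1.4 ] 0.0116 [0.56 0.24 1.3 ] | place None
45 -160 1 - False
45 -160 -1 - False
45 -140 1 - False
45 -140 -1 - False
45 -120 1 marg 0.05 [-0.82  1.06  0.17  1.26  0.11  1.58 -1.24] d 2.8 inv [-0.82  0.17  0.16  0.4   0.02  0.72 -1.44] 0.0115 [0.51 0.37 1.29] | place (np.float64(0.01), array([ 0.35,  0.98,  0.08,  1.29,  0.23,  1.61, -1.23]))
45 -120 -1 marg 0.05 [-0.82  1.06  0.18  1.26  0.11  1.57  1.9 ] d 1.5 inv [-0.82  0.17  0.16  0.4   0.02  0.72  1.7 ] 0.0115 [0.51 0.37 1.29] | place (np.float64(0.05), array([ 0.15,  1.03,  0.45,  1.31, -0.01,  1.57,  2.11]))
45 -100 1 marg 0.32 [-1.17  1.1   0.62  1.41 -0.06  1.38 -0.81] d 2.7 inv [-1.17  0.16  0.63  0.63 -0.37  0.5  -1.14] 0.0122 [0.52 0.44 1.25] | place (np.float64(0.27), array([ 0.16,  0.93,  0.24,  1.44,  0.3 ,  1.42, -0.99]))
45 -100 -1 marg 0.24 [-0.89  1.  
[... 3369 characters left out ...]
4  0.42 -1.84] 0.0116 [0.59 0.19 1.27] | place None
45 140 -1 marg 0.35 [ 0.2   1.08 -0.78  1.52 -0.01  1.13  0.49] d 1.2 inv [ 0.2   0.15 -0.79  0.81  0.43  0.3   0.94] 0.0123 [0.65 0.23 1.21] | place (np.float64(0.36), array([ 1.18,  0.95, -0.54,  1.48, -0.22,  1.26,  0.68]))
45 160 1 marg 0.18 [-0.2   1.01 -0.27  1.37 -0.29  1.39 -2.19] d 3.6 inv [-0.2   0.11 -0.25  0.54 -0.08  0.59 -1.81] 0.0116 [0.57 0.21 1.29] | place None
45 160 -1 marg 0.32 [-0.06  1.06 -0.52  1.36 -0.1   1.37  0.8 ] d 1.0 inv [-0.06  0.13 -0.51  0.59  0.2   0.53  1.19] 0.012 [0.6  0.22 1.27] | place (np.float64(0.16), array([ 1.06,  1.02, -0.52,  1.31, -0.08,  1.49,  0.83]))
real	5m10.565s
user	5m9.390s
sys	0m0.324s
```

```bash
sed -i 's/^E$//' kin.py; cat > plan.py <<'E'
from kin import *
np.set_printoptions(suppress=True,precision=2)
def chain(q,steps):
    for n,p,T in steps:
        q,e=ik(p,T,q,3e-3);print(n,q,'err',round(e,4),'marg',np.round(np.minimum(q-lo,hi-q).min(),2));
    return q
E
timeout 120 python3 - <<'E'
from plan import *
G=[.496,.288,.078]
q=np.array([-.6,.85,-.4,1.9,1.2,1.15,2.0])
qg=chain(q,[('grasp',)+grasp(G,-35,45,-1),('back',)+grasp(G,-35,45,-1,.12),('grasp',)+grasp(G,-35,45,-1)])
for P2 in ([.5,.15,.35],[.45,.05,.4],[.5,.15,.5]):
  for az in (-35,-70,-100):
    for b in (0,-15):
      print(P2,az,b);chain(qg,[('up',)+grasp(P2,az,b,-1)])
for S,az in (([.467,-.336,.125],-126),([.467,-.336,.125],-105),([.483,-.232,.103],-105),([.4995,-.128,.081],-100)): chain(qg,[('S',)+grasp(S,az,45,-1),('Sb',)+grasp(S,az,45,-1,.1)])
print(status.state()['joints'])
E
```

```text
grasp [-0.68  0.8  -0.42  1.97  1.35  1.14  2.02] err 0.0 marg 0.37
back [-0.76  0.66 -0.53  1.96  1.15  1.28  2.1 ] err 0.0 marg 0.38
grasp [-0.67  0.8  -0.43  1.97  1.35  1.14  2.02] err 0.0 marg 0.37
[0.5, 0.15, 0.35] -35 0
up [-0.81  0.56 -0.26  2.26  1.54  1.73  1.9 ] err 0.0 marg 0.08
[0.5, 0.15, 0.35] -35 -15
up [-0.99  0.75 -0.02  2.25  1.56  1.85  1.71] err 0.0 marg 0.0
[0.5, 0.15, 0.35] -70 0
up [-0.96  0.73  0.06  1.82  1.07  1.85  2.11] err 0.0 marg 0.0
[0.5, 0.15, 0.35] -70 -15
up [-1.13  0.9   0.32  1.83  1.07  1.85  2.09] err 0.0 marg 0.0
[0.5, 0.15, 0.35] -100 0
up [-1.21  1.06  0.8   1.48  0.51  1.85  2.52] err 0.0001 marg 0.0
[0.5, 0.15, 0.35] -100 -15
up [-1.27  1.27  0.94  1.5   0.55  1.85  2.62] err 0.0001 marg 0.0
[0.45, 0.05, 0.4] -35 0
up [-0.35  0.41 -0.73  2.34  1.49  1.85  2.02] err 0.1687 marg 0.0
[0.45, 0.05, 0.4] -35 -15
up [-0.95  0.6   0.01  2.34  1.45  1.85  1.73] err 0.2182 marg 0.0
[0.45, 0.05, 0.4] -70 0
up [-0.84  0.52 -0.04  2.08  1.12  1.85  2.05] err 0.0 marg 0.0
[0.45, 0.05, 0.4] -70 -15
up [-1.05  0.69  0.25  2.11  1.14  1.85  1.97] err 0.0 m
[... 582 characters left out ...]
1.02  1.49  0.63  1.85  2.7 ] err 0.086 marg 0.0
[0.5, 0.15, 0.5] -100 -15
up [-1.34  1.05  1.04  1.55  0.76  1.85  2.7 ] err 0.0894 marg 0.0
S [ 0.25  0.77 -0.08  1.74  0.82  1.2   2.16] err 0.0 marg 0.54
Sb [ 0.17  0.7  -0.12  1.64  0.74  1.38  2.21] err 0.0 marg 0.47
S [ 0.18  0.68 -0.04  1.95  1.06  0.98  2.19] err 0.0 marg 0.39
Sb [ 0.1   0.57 -0.11  1.92  0.93  1.14  2.27] err 0.0 marg 0.42
S [ 0.04  0.73 -0.12  1.94  0.98  1.07  2.07] err 0.0 marg 0.4
Sb [-0.03  0.63 -0.18  1.88  0.85  1.23  2.14] err 0.0 marg 0.46
S [-0.1   0.78 -0.19  1.92  0.95  1.12  1.97] err 0.0 marg 0.42
Sb [-0.17  0.69 -0.25  1.85  0.83  1.29  2.04] err 0.0 marg 0.49
[-0.33  0.48 -0.74  1.59  0.34  1.21  1.23]
```

```bash
timeout 200 python3 - <<'E'
from plan import *
G=[.496,.288,.078]
q=np.array([-.6,.85,-.4,1.9,1.2,1.15,2.0])
for b in (35,40):
  q=chain(q,[('grasp',)+grasp(G,-35,b,-1),('back',)+grasp(G,-35,b,-1,.1)])
L=[]
for x,y in ((.5,.3),(.6,.2),(.65,0),(.5,-.1)):
  for z in (.35,.5,.65):
    for rel in (-90,-60,-30):
      az=np.degrees(np.arctan2(y,x))+rel
      for b in (0,-10):
        x1,e=ik(*grasp([x,y,z],az,b,-1),q,3e-3)
        L.append((np.minimum(x1-lo,hi-x1).min() if e<.005 else -1,x,y,z,round(az),b,x1))
for l in sorted(L,key=lambda l:-l[0])[:10]: print(l)
E
```

```text
grasp [-0.79  0.87 -0.37  1.96  1.4   1.28  1.91] err 0.0 marg 0.38
back [-0.88  0.78 -0.45  1.95  1.25  1.39  1.95] err 0.0 marg 0.39
grasp [-0.73  0.84 -0.4   1.97  1.38  1.21  1.96] err 0.0 marg 0.37
back [-0.81  0.73 -0.49  1.96  1.22  1.32  2.01] err 0.0 marg 0.38
(np.float64(0.2627516744032756), 0.65, 0, 0.65, -30, -10, array([-0.4 ,  0.09, -0.1 ,  2.08,  2.05,  1.24,  2.42]))
(np.float64(0.23761559646443686), 0.65, 0, 0.35, -60, 0, array([-0.56,  0.7 , -0.02,  1.89,  1.53,  1.61,  2.13]))
(np.float64(0.2369296017782192), 0.6, 0.2, 0.65, -12, -10, array([-0.58,  0.06, -0.27,  2.1 ,  2.04,  1.26,  2.43]))
(np.float64(0.21687632222901132), 0.65, 0, 0.5, -60, 0, array([-0.53,  0.46, -0.06,  1.82,  1.55,  1.63,  2.42]))
(np.float64(0.15728170037601052), 0.6, 0.2, 0.35, -42, 0, array([-0.8 ,  0.69, -0.16,  1.92,  1.56,  1.69,  2.11]))
(np.float64(0.15489747015757027), 0.5, -0.1, 0.35, -71, 0, array([-0.51,  0.58, -0.04,  2.19,  1.37,  1.67,  1.94]))
(np.float64(0.15243600048176775), 0.5, 0.3, 0.65, 1, -10, array([-0.7 , -0.02, -0.41,  2.19,  1.99,  1.29,  2.44]))
(np.float64(0.1506071384313339), 0.65, 0, 0.5, -30, 0, array([-0.4 ,  0.23, -0.11,  2.19,  2.  ,  1.24,  2.23]))
(np.float64(0.14770776589301682), 0.6, 0.2, 0.5, -42, 0, array([-0.75,  0.45, -0.21,  1.86,  1.57,  1.7 ,  2.41]))
(np.float64(0.13508852699840035), 0.65, 0, 0.35, -60, -10, array([-0.61,  0.8 ,  0.05,  1.88,  1.59,  1.71,  2.04]))
```

```bash
timeout 100 python3 - <<'E'
from plan import *
from h import go
q=status.state()['joints']
G=[.496,.288,.078]
p,T=grasp(G,-35,38,-1,.15)
q2=chain(q,[('pre',p,T)])
# stepwise DLS-like
p0,R0=fk(q,P);w=(T*R0.inv()).as_rotvec();print(w)
x=q
for k in range(1,13):
    x,e=ik(p0+(p-p0)*k/12,Ro.from_rotvec(w*k/12)*R0,x,3e-3)
    if k%3==0: print(x,round(e,4))
go(G,-35,38,-1,.15)
E
```

```text
pre [-0.8   0.74 -0.62  1.93  1.2   1.48  1.99] err 0.0 marg 0.37
[-1.02 -0.09  1.6 ]
[-0.46  0.57 -0.73  1.58  0.55  1.36  1.45] 0.0
[-0.57  0.64 -0.72  1.64  0.76  1.46  1.66] 0.0
[-0.67  0.7  -0.7   1.76  0.99  1.5   1.84] 0.0
[-0.76  0.76 -0.67  1.93  1.22  1.51  1.98] 0.0
dpos [-0.0211, -0.0624, -0.1461] twist [-1.019, -0.095, 1.597] deg 108.7
```

```bash
python3 -m crank '[{"delta_pos":[-0.02,-0.06,0],"twist":[-1.019,-0.095,1.597],"gripper":0},{"delta_pos":[-0.02,-0.06,0],"twist":[-1.019,-0.095,1.597],"gripper":0},{"delta_pos":[-0.02,-0.06,0],"twist":[-1.019,-0.095,1.597],"gripper":0},{"delta_pos":[-0.02,-0.06,0],"twist":[-1.019,-0.095,1.597],"gripper":0},{"delta_pos":[-0.02,-0.06,0],"twist":[-1.019,-0.095,1.597],"gripper":0},{"delta_pos":[-0.02,-0.06,0],"twist":[-1.019,-0.095,1.597],"gripper":0},{"delta_pos":[-0.02,-0.06,0],"twist":[-1.019,-0.095,1.597],"gripper":0},{"delta_pos":[-0.02,-0.06,0],"twist":[-1.019,-0.095,1.597],"gripper":0},{"delta_pos":[-0.02,-0.06,0],"twist":[-1.019,-0.095,1.597],"gripper":0},{"delta_pos":[-0.02,-0.06,0],"twist":[-1.019,-0.095,1.597],"gripper":0},{"delta_pos":[-0.02,-0.06,0],"twist":[-1.019,-0.095,1.597],"gripper":0},{"delta_pos":[-0.02,-0.06,0],"twist":[-1.019,-0.095,1.597],"gripper":0}]' >/dev/null; python3 log.py; python3 -c "
from h import *
go([.496,.288,.078],-35,38,-1,.15)"
```

```text
t 3.98 q [-0.612, 0.557, -0.805, 1.734, 0.95, 1.639, 2.007] p [0.3966, 0.3618, 0.3205] az -46.2 b 46.7 yz -0.14 F [-0.2, 0.1, -0.0] w 0.0858
dpos [-0.0013, -0.0033, -0.1465] twist [-0.214, -0.016, 0.333] deg 22.7
```

```bash
python3 -m crank '[{"delta_pos":[0,-0.003,0],"twist":[-0.214,-0.016,0.333],"gripper":0},{"delta_pos":[0,-0.003,0],"twist":[-0.214,-0.016,0.333],"gripper":0},{"delta_pos":[0,-0.003,-0.03],"twist":[-0.214,-0.016,0.333],"gripper":0},{"delta_pos":[0,-0.003,-0.07],"twist":[-0.214,-0.016,0.333],"gripper":0},{"delta_pos":[-0.001,-0.003,-0.11],"twist":[-0.214,-0.016,0.333],"gripper":0},{"delta_pos":[-0.001,-0.003,-0.1465],"twist":[-0.214,-0.016,0.333],"gripper":0},{"delta_pos":[-0.001,-0.003,-0.1465],"twist":[-0.214,-0.016,0.333],"gripper":0},{"delta_pos":[-0.001,-0.003,-0.1465],"twist":[-0.214,-0.016,0.333],"gripper":0}]' >/dev/null; python3 log.py; python3 -c "
from h import *
grab('scene','s1');go([.496,.288,.078],-35,38,-1,0)"
```

```text
t 4.65 q [-0.728, 0.792, -0.736, 1.92, 1.242, 1.558, 1.963] p [0.3954, 0.3577, 0.1734] az -35.4 b 38.1 yz 0.002 F [-0.3, 0.8, 1.4] w 0.0854
dpos [0.0962, -0.068, -0.0935] twist [-0.002, -0.0, 0.005] deg 0.3
```

View pics/s1.png

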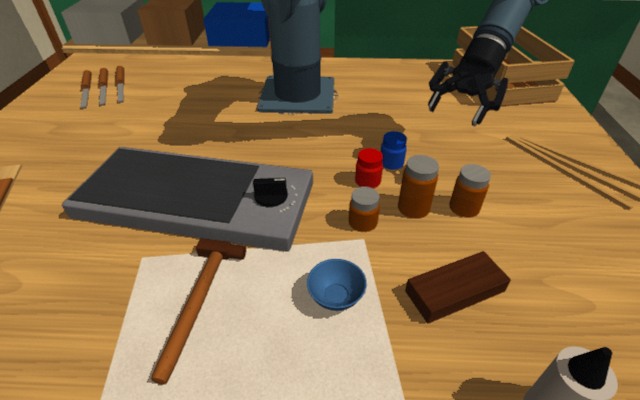

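The gripper (468,90) is level and aims at the big jar (420,187); nothing has moved. Approaching and gripping.

```bash
python3 -m crank '[{"delta_pos":[0.016,-0.011,-0.016],"twist":[0,0,0.005],"gripper":0},{"delta_pos":[0.032,-0.023,-0.031],"twist":[0,0,0.005],"gripper":0},{"delta_pos":[0.048,-0.034,-0.047],"twist":[0,0,0.005],"gripper":0},{"delta_pos":[0.064,-0.045,-0.062],"twist":[0,0,0.005],"gripper":0},{"delta_pos":[0.078,-0.055,-0.076],"twist":[0,0,0.005],"gripper":0},{"delta_pos":[0.088,-0.062,-0.086],"twist":[0,0,0.005],"gripper":0},{"delta_pos":[0.096,-0.068,-0.0935],"twist":[0,0,0.005],"gripper":0},{"delta_pos":[0.096,-0.068,-0.0935],"twist":[0,0,0.005],"gripper":0}]'; python3 -m crank '[{"delta_pos":[0,0,0],"twist":[0,0,0],"gripper":60},{"delta_pos":[0,0,0],"twist":[0,0,0],"gripper":90},{"delta_pos":[0,0,0],"twist":[0,0,0],"gripper":120},{"delta_pos":[0,0,0],"twist":[0,0,0],"gripper":180},{"delta_pos":[0,0,0],"twist":[0,0,0],"gripper":255},{"delta_pos":[0,0,0],"twist":[0,0,0],"gripper":255},{"delta_pos":[0,0,0],"twist":[0,0,0],"gripper":255},{"delta_pos":[0,0,0],"twist":[0,0,0],"gripper":255},{"delta_pos":[0,0,0],"twist":[0,0,0],"gripper":255},{"delta_pos":[0,0,0],"twist":[0,0,0],"gripper":255}]' 90; python3 log.py; python3 -c "
from h import *
import pickle
pickle.dump(status.state(),open('g_big.pkl','wb'))"
```

```text
time: 5.37
position: [0.4942, 0.2888, 0.082]
orientation: [-3.137, -0.908, -0.619]
force: [-0.3, -0.8, 0.2]
width: 0.0855
time: 6.2
position: [0.4917, 0.2921, 0.0827]
orientation: [-3.136, -0.907, -0.614]
force: [-1.2, 1.1, 5.8]
width: 0.0659
t 6.2 q [-0.595, 0.919, -0.605, 1.953, 1.479, 1.397, 1.925] p [0.4917, 0.2921, 0.0827] az -34.8 b 38.0 yz -0.004 F [-1.2, 1.1, 5.8] w 0.0659
```

```bash
python3 -m crank '[{"delta_pos":[0,0,0.004],"twist":[0,0,0],"gripper":255},{"delta_pos":[0,0,0.012],"twist":[0,0,0],"gripper":255},{"delta_pos":[0,0,0.028],"twist":[0,0,0],"gripper":255},{"delta_pos":[0,0,0.05],"twist":[0,0,0],"gripper":255},{"delta_pos":[0,0,0.075],"twist":[0,0,0],"gripper":255},{"delta_pos":[0,0,0.1],"twist":[0,0,0],"gripper":255},{"delta_pos":[0,0,0.125],"twist":[0,0,0],"gripper":255},{"delta_pos":[0,0,0.15],"twist":[0,0,0],"gripper":255},{"delta_pos":[0,0,0.17],"twist":[0,0,0],"gripper":255},{"delta_pos":[0,0,0.18],"twist":[0,0,0],"gripper":255},{"delta_pos":[0,0,0.18],"twist":[0,0,0],"gripper":255}]'; python3 log.py; timeout 60 python3 - <<'E'
from plan import *
from h import go,grab
go([.65,0,.38],-60,-5,-1)
q=status.state()['joints']
p0,R0=fk(q,P);p,T=grasp([.65,0,.38],-60,-5,-1);w=(T*R0.inv()).as_rotvec();x=q
for k in range(1,7):
    x,e=ik(p0+(p-p0)*k/6,Ro.from_rotvec(w*k/6)*R0,x,3e-3);print(x,round(e,4))
for k in range(1,7):
    x,e=ik(p,Ro.from_rotvec(T.as_matrix()[:,2]*np.pi*k/6)*T,x,3e-3);print(k,x,round(e,4))
grab('scene','s2')
E
```

```text
time: 7.12
position: [0.4919, 0.291, 0.263]
orientation: [-3.134, -0.906, -0.617]
force: [0.8, -0.1, -3.4]
width: 0.0654
t 7.12 q [-0.504, 0.59, -0.724, 1.936, 1.269, 1.45, 2.237] p [0.4919, 0.291, 0.263] az -34.8 b 38.1 yz -0.005 F [0.8, -0.1, -3.4] w 0.0654
dpos [0.1551, -0.2858, 0.1165] twist [-0.562, -0.509, -0.417] deg 49.6
[-0.5   0.59 -0.66  1.95  1.32  1.53  2.22] 0.0
[-0.49  0.6  -0.59  1.95  1.37  1.6   2.21] 0.0
[-0.47  0.62 -0.52  1.95  1.44  1.67  2.19] 0.0
[-0.45  0.65 -0.44  1.94  1.51  1.73  2.17] 0.0
[-0.42  0.68 -0.35  1.91  1.58  1.78  2.16] 0.0
[-0.38  0.72 -0.27  1.87  1.66  1.83  2.14] 0.0
1 [-0.36  0.73 -0.3   1.87  1.67  1.84  1.62] 0.0
2 [-0.35  0.73 -0.31  1.87  1.68  1.85  1.1 ] 0.0
3 [-0.35  0.73 -0.31  1.87  1.68  1.85  0.58] 0.0
4 [-0.35  0.73 -0.31  1.87  1.68  1.85  0.05] 0.0
5 [-0.35  0.73 -0.31  1.87  1.68  1.85 -0.47] 0.0
6 [-0.35  0.73 -0.31  1.87  1.68  1.85 -0.99] 0.0
```

View pics/s2.png

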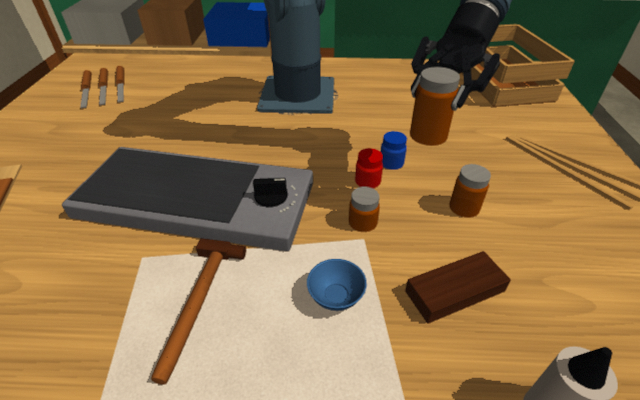

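The big jar is lifted upright at (434,105) and the grip holds (width 65 mm). Next: move to the flip pose and turn it over.

```bash
python3 -m crank '[{"delta_pos":[0.015,-0.028,0.012],"twist":[-0.056,-0.051,-0.042],"gripper":255},{"delta_pos":[0.031,-0.057,0.024],"twist":[-0.112,-0.102,-0.083],"gripper":255},{"delta_pos":[0.046,-0.085,0.036],"twist":[-0.168,-0.153,-0.125],"gripper":255},{"delta_pos":[0.062,-0.114,0.048],"twist":[-0.225,-0.204,-0.167],"gripper":255},{"delta_pos":[0.077,-0.143,0.06],"twist":[-0.281,-0.255,-0.209],"gripper":255},{"delta_pos":[0.093,-0.171,0.07],"twist":[-0.337,-0.305,-0.25],"gripper":255},{"delta_pos":[0.108,-0.2,0.082],"twist":[-0.393,-0.356,-0.292],"gripper":255},{"delta_pos":[0.124,-0.228,0.094],"twist":[-0.45,-0.407,-0.334],"gripper":255},{"delta_pos":[0.14,-0.257,0.105],"twist":[-0.506,-0.458,-0.375],"gripper":255},{"delta_pos":[0.15,-0.276,0.112],"twist":[-0.545,-0.494,-0.404],"gripper":255},{"delta_pos":[0.155,-0.286,0.117],"twist":[-0.562,-0.509,-0.417],"gripper":255},{"delta_pos":[0.155,-0.286,0.117],"twist":[-0.562,-0.509,-0.417],"gripper":255}]'; python3 log.py;  python3 -m crank '[{"delta_pos":[0,0,0],"twist":[0.03,-0.052,0.005],"gripper":255},{"delta_pos":[0,0,0],"twist":[0.075,-0.129,0.013],"gripper":255},{"delta_pos":[0,0,0],"twist":[0.747,-1.294,0.131],"gripper":255},{"delta_pos":[0,0,0],"twist":[0.747,-1.294,0.131],"gripper":255},{"delta_pos":[0,0,0],"twist":[0.747,-1.294,0.131],"gripper":255},{"delta_pos":[0,0,0],"twist":[0.747,-1.294,0.131],"gripper":255},{"delta_pos":[0,0,0],"twist":[0.747,-1.294,0.131],"gripper":255},{"delta_pos":[0,0,0],"twist":[0.747,-1.294,0.131],"gripper":255},{"delta_pos":[0,0,0],"twist":[0.747,-1.294,0.131],"gripper":255},{"delta_pos":[0,0,0],"twist":[0.747,-1.294,0.131],"gripper":255},{"delta_pos":[0,0,0],"twist":[0.747,-1.294,0.131],"gripper":255},{"delta_pos":[0,0,0],"twist":[0.747,-1.294,0.131],"gripper":255}]' 100; python3 log.py; python3 -c "
from h import *
go([.65,0,.38],-60,-5,1)"
```

```text
time: 8.17
position: [0.6472, 0.0013, 0.3759]
orientation: [0.064, -1.482, 2.024]
force: [0.7, 0.7, -2.9]
width: 0.0657
t 8.17 q [-0.389, 0.729, -0.252, 1.871, 1.655, 1.82, 2.142] p [0.6472, 0.0013, 0.3759] az -60.4 b -5.1 yz 0.006 F [0.7, 0.7, -2.9] w 0.0657
time: 9.17
position: [0.6465, 0.006, 0.3761]
orientation: [-1.488, -0.169, -2.628]
force: [0.4, 0.7, -3.4]
width: 0.0652
t 9.17 q [-0.352, 0.731, -0.313, 1.872, 1.675, 1.847, 0.743] p [0.6465, 0.006, 0.3761] az -59.8 b -4.7 yz -0.982 F [0.4, 0.7, -3.4] w 0.0652
dpos [0.0005, -0.0008, 0.0034] twist [0.866, -1.502, 0.144] deg 99.7
```

Sideways as planned; finish the flip, then look.

```bash
python3 -m crank '[{"delta_pos":[0,0,0],"twist":[0.866,-1.502,0.144],"gripper":255},{"delta_pos":[0,0,0],"twist":[0.866,-1.502,0.144],"gripper":255},{"delta_pos":[0,0,0],"twist":[0.866,-1.502,0.144],"gripper":255},{"delta_pos":[0,0,0],"twist":[0.866,-1.502,0.144],"gripper":255},{"delta_pos":[0,0,0],"twist":[0.866,-1.502,0.144],"gripper":255},{"delta_pos":[0,0,0],"twist":[0.866,-1.502,0.144],"gripper":255},{"delta_pos":[0,0,0],"twist":[0.866,-1.502,0.144],"gripper":255},{"delta_pos":[0,0,0],"twist":[0.866,-1.502,0.144],"gripper":255},{"delta_pos":[0,0,0],"twist":[0.866,-1.502,0.144],"gripper":255},{"delta_pos":[0,0,0],"twist":[0.866,-1.502,0.144],"gripper":255},{"delta_pos":[0,0,0],"twist":[0.866,-1.502,0.144],"gripper":255},{"delta_pos":[0,0,0],"twist":[0.866,-1.502,0.144],"gripper":255}]'; python3 log.py;  python3 -c "
from h import *
go([.65,0,.38],-60,-5,1)
a=grab('scene')['image'][0:400,100:500];b=grab('top')['image'][:,250:550]
cv2.imwrite('pics/s3.png',np.hstack([a,b])[...,::-1])"
```

```text
time: 10.17
position: [0.6465, 0.006, 0.3761]
orientation: [-1.245, 1.318, -2.3]
force: [0.2, 0.4, -2.9]
width: 0.0654
t 10.17 q [-0.323, 0.737, -0.352, 1.869, 1.689, 1.869, -0.751] p [0.6465, 0.006, 0.3761] az -59.9 b -4.6 yz -0.237 F [0.2, 0.4, -2.9] w 0.0654
dpos [0.0005, -0.0008, 0.0033] twist [0.113, -0.21, 0.019] deg 13.7
```

View pics/s3.png

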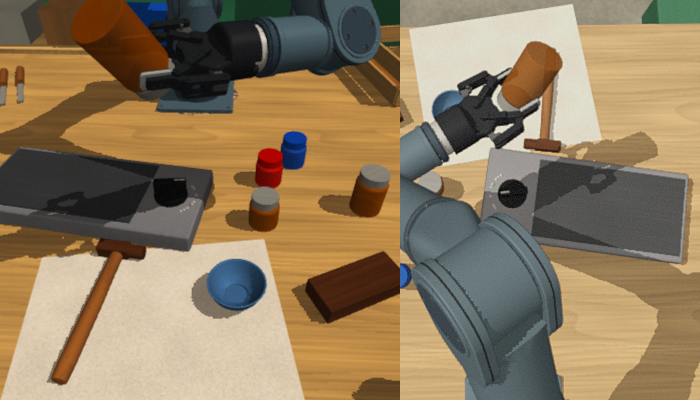

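Big jar is inverted (about (120,45) in the left half), lid well below the foot, and nothing else is touched. I finish the turn and hold.

```bash
python3 -m crank '[{"delta_pos":[0,0,0],"twist":[0.113,-0.21,0.019],"gripper":255},{"delta_pos":[0,0,0],"twist":[0.113,-0.21,0.019],"gripper":255},{"delta_pos":[0,0,0],"twist":[0.113,-0.21,0.019],"gripper":255},{"delta_pos":[0,0,0],"twist":[0.113,-0.21,0.019],"gripper":255},{"delta_pos":[0,0,0],"twist":[0.113,-0.21,0.019],"gripper":255},{"delta_pos":[0,0,0],"twist":[0.113,-0.21,0.019],"gripper":255},{"delta_pos":[0,0,0],"twist":[0.113,-0.21,0.019],"gripper":255},{"delta_pos":[0,0,0],"twist":[0.113,-0.21,0.019],"gripper":255},{"delta_pos":[0,0,0],"twist":[0.113,-0.21,0.019],"gripper":255},{"delta_pos":[0,0,0],"twist":[0.113,-0.21,0.019],"gripper":255},{"delta_pos":[0,0,0],"twist":[0.113,-0.21,0.019],"gripper":255},{"delta_pos":[0,0,0],"twist":[0.113,-0.21,0.019],"gripper":255}]' | head -1
python3 -m crank '[{"delta_pos":[0,0,0],"twist":[0,0,0],"gripper":255},{"delta_pos":[0,0,0],"twist":[0,0,0],"gripper":255},{"delta_pos":[0,0,0],"twist":[0,0,0],"gripper":255},{"delta_pos":[0,0,0],"twist":[0,0,0],"gripper":255},{"delta_pos":[0,0,0],"twist":[0,0,0],"gripper":255},{"delta_pos":[0,0,0],"twist":[0,0,0],"gripper":255},{"delta_pos":[0,0,0],"twist":[0,0,0],"gripper":255},{"delta_pos":[0,0,0],"twist":[0,0,0],"gripper":255},{"delta_pos":[0,0,0],"twist":[0,0,0],"gripper":255},{"delta_pos":[0,0,0],"twist":[0,0,0],"gripper":255},{"delta_pos":[0,0,0],"twist":[0,0,0],"gripper":255},{"delta_pos":[0,0,0],"twist":[0,0,0],"gripper":255}]' | head -1
python3 -m crank '[{"delta_pos":[0,0,0],"twist":[0,0,0],"gripper":255},{"delta_pos":[0,0,0],"twist":[0,0,0],"gripper":255},{"delta_pos":[0,0,0],"twist":[0,0,0],"gripper":255},{"delta_pos":[0,0,0],"twist":[0,0,0],"gripper":255},{"delta_pos":[0,0,0],"twist":[0,0,0],"gripper":255},{"delta_pos":[0,0,0],"twist":[0,0,0],"gripper":255},{"delta_pos":[0,0,0],"twist":[0,0,0],"gripper":255},{"delta_pos":[0,0,0],"twist":[0,0,0],"gripper":255},{"delta_pos":[0,0,0],"twist":[0,0,0],"gripper":255},{"delta_pos":[0,0,0],"twist":[0,0,0],"gripper":255},{"delta_pos":[0,0,0],"twist":[0,0,0],"gripper":255},{"delta_pos":[0,0,0],"twist":[0,0,0],"gripper":255}]' | head -1
python3 -m crank '[{"delta_pos":[0,0,0],"twist":[0,0,0],"gripper":255},{"delta_pos":[0,0,0],"twist":[0,0,0],"gripper":255},{"delta_pos":[0,0,0],"twist":[0,0,0],"gripper":255},{"delta_pos":[0,0,0],"twist":[0,0,0],"gripper":255},{"delta_pos":[0,0,0],"twist":[0,0,0],"gripper":255},{"delta_pos":[0,0,0],"twist":[0,0,0],"gripper":255},{"delta_pos":[0,0,0],"twist":[0,0,0],"gripper":255},{"delta_pos":[0,0,0],"twist":[0,0,0],"gripper":255},{"delta_pos":[0,0,0],"twist":[0,0,0],"gripper":255},{"delta_pos":[0,0,0],"twist":[0,0,0],"gripper":255},{"delta_pos":[0,0,0],"twist":[0,0,0],"gripper":255},{"delta_pos":[0,0,0],"twist":[0,0,0],"gripper":255}]' | head -1
python3 -m crank '[{"delta_pos":[0,0,0],"twist":[0,0,0],"gripper":255},{"delta_pos":[0,0,0],"twist":[0,0,0],"gripper":255},{"delta_pos":[0,0,0],"twist":[0,0,0],"gripper":255},{"delta_pos":[0,0,0],"twist":[0,0,0],"gripper":255},{"delta_pos":[0,0,0],"twist":[0,0,0],"gripper":255},{"delta_pos":[0,0,0],"twist":[0,0,0],"gripper":255},{"delta_pos":[0,0,0],"twist":[0,0,0],"gripper":255},{"delta_pos":[0,0,0],"twist":[0,0,0],"gripper":255},{"delta_pos":[0,0,0],"twist":[0,0,0],"gripper":255},{"delta_pos":[0,0,0],"twist":[0,0,0],"gripper":255},{"delta_pos":[0,0,0],"twist":[0,0,0],"gripper":255},{"delta_pos":[0,0,0],"twist":[0,0,0],"gripper":255}]' | head -1
python3 -m crank '[{"delta_pos":[0,0,0],"twist":[0,0,0],"gripper":255},{"delta_pos":[0,0,0],"twist":[0,0,0],"gripper":255},{"delta_pos":[0,0,0],"twist":[0,0,0],"gripper":255},{"delta_pos":[0,0,0],"twist":[0,0,0],"gripper":255},{"delta_pos":[0,0,0],"twist":[0,0,0],"gripper":255},{"delta_pos":[0,0,0],"twist":[0,0,0],"gripper":255},{"delta_pos":[0,0,0],"twist":[0,0,0],"gripper":255},{"delta_pos":[0,0,0],"twist":[0,0,0],"gripper":255},{"delta_pos":[0,0,0],"twist":[0,0,0],"gripper":255},{"delta_pos":[0,0,0],"twist":[0,0,0],"gripper":255},{"delta_pos":[0,0,0],"twist":[0,0,0],"gripper":255},{"delta_pos":[0,0,0],"twist":[0,0,0],"gripper":255}]' | head -1
python3 -m crank '[{"delta_pos":[0,0,0],"twist":[0,0,0],"gripper":255},{"delta_pos":[0,0,0],"twist":[0,0,0],"gripper":255},{"delta_pos":[0,0,0],"twist":[0,0,0],"gripper":255},{"delta_pos":[0,0,0],"twist":[0,0,0],"gripper":255},{"delta_pos":[0,0,0],"twist":[0,0,0],"gripper":255},{"delta_pos":[0,0,0],"twist":[0,0,0],"gripper":255},{"delta_pos":[0,0,0],"twist":[0,0,0],"gripper":255},{"delta_pos":[0,0,0],"twist":[0,0,0],"gripper":255},{"delta_pos":[0,0,0],"twist":[0,0,0],"gripper":255},{"delta_pos":[0,0,0],"twist":[0,0,0],"gripper":255},{"delta_pos":[0,0,0],"twist":[0,0,0],"gripper":255},{"delta_pos":[0,0,0],"twist":[0,0,0],"gripper":255}]' | head -1
python3 -m crank '[{"delta_pos":[0,0,0],"twist":[0,0,0],"gripper":255},{"delta_pos":[0,0,0],"twist":[0,0,0],"gripper":255},{"delta_pos":[0,0,0],"twist":[0,0,0],"gripper":255},{"delta_pos":[0,0,0],"twist":[0,0,0],"gripper":255},{"delta_pos":[0,0,0],"twist":[0,0,0],"gripper":255},{"delta_pos":[0,0,0],"twist":[0,0,0],"gripper":255},{"delta_pos":[0,0,0],"twist":[0,0,0],"gripper":255},{"delta_pos":[0,0,0],"twist":[0,0,0],"gripper":255},{"delta_pos":[0,0,0],"twist":[0,0,0],"gripper":255},{"delta_pos":[0,0,0],"twist":[0,0,0],"gripper":255},{"delta_pos":[0,0,0],"twist":[0,0,0],"gripper":255},{"delta_pos":[0,0,0],"twist":[0,0,0],"gripper":255}]' | head -1
python3 -m crank '[{"delta_pos":[0,0,0],"twist":[0,0,0],"gripper":255},{"delta_pos":[0,0,0],"twist":[0,0,0],"gripper":255},{"delta_pos":[0,0,0],"twist":[0,0,0],"gripper":255},{"delta_pos":[0,0,0],"twist":[0,0,0],"gripper":255},{"delta_pos":[0,0,0],"twist":[0,0,0],"gripper":255},{"delta_pos":[0,0,0],"twist":[0,0,0],"gripper":255},{"delta_pos":[0,0,0],"twist":[0,0,0],"gripper":255},{"delta_pos":[0,0,0],"twist":[0,0,0],"gripper":255},{"delta_pos":[0,0,0],"twist":[0,0,0],"gripper":255},{"delta_pos":[0,0,0],"twist":[0,0,0],"gripper":255},{"delta_pos":[0,0,0],"twist":[0,0,0],"gripper":255},{"delta_pos":[0,0,0],"twist":[0,0,0],"gripper":255}]' | head -1
python3 log.py; python3 -c "
from h import *
z=[.4979,-.8624,.0872];print(np.round(-1.5*np.array(z),3))"
```

```text
time: 11.27
time: 12.27
time: 13.27
time: 14.27
time: 15.27
time: 16.27
time: 17.27
time: 18.27
time: 19.27
t 19.27 q [-0.325, 0.74, -0.345, 1.866, 1.691, 1.875, -0.987] p [0.6469, 0.004, 0.3775] az -60.2 b -5.1 yz -0.005 F [-0.3, 0.5, -3.4] w 0.0658
[-0.747  1.294 -0.131]
```

```bash
cat >> h.py <<'E'
import pickle
def place(gst,jar,slot,az,up=0.):
    "shift+twist to set the jar, gripped at state gst when it stood at jar=(x,y), on slot=(x,y)"
    st,R=cur();Rg=Ro.from_euler('xyz',gst['orientation']);z=Rg.as_matrix()[:,2]
    D=Ro.from_euler('Z',np.radians(az)-np.arctan2(z[1],z[0]))
    rel=np.array(gst['position'])-[jar[0],jar[1],0]
    goR(np.array([slot[0],slot[1],.045+up])+D.apply(rel),D*Rg)
E
python3 -m crank '[{"delta_pos":[0,0,0],"twist":[-0.03,0.052,-0.005],"gripper":255},{"delta_pos":[0,0,0],"twist":[-0.075,0.129,-0.013],"gripper":255},{"delta_pos":[0,0,0],"twist":[-0.747,1.294,-0.131],"gripper":255},{"delta_pos":[0,0,0],"twist":[-0.747,1.294,-0.131],"gripper":255},{"delta_pos":[0,0,0],"twist":[-0.747,1.294,-0.131],"gripper":255},{"delta_pos":[0,0,0],"twist":[-0.747,1.294,-0.131],"gripper":255},{"delta_pos":[0,0,0],"twist":[-0.747,1.294,-0.131],"gripper":255},{"delta_pos":[0,0,0],"twist":[-0.747,1.294,-0.131],"gripper":255},{"delta_pos":[0,0,0],"twist":[-0.747,1.294,-0.131],"gripper":255},{"delta_pos":[0,0,0],"twist":[-0.747,1.294,-0.131],"gripper":255},{"delta_pos":[0,0,0],"twist":[-0.747,1.294,-0.131],"gripper":255},{"delta_pos":[0,0,0],"twist":[-0.747,1.294,-0.131],"gripper":255}]'|head -1
python3 -m crank '[{"delta_pos":[0,0,0],"twist":[-0.747,1.294,-0.131],"gripper":255},{"delta_pos":[0,0,0],"twist":[-0.747,1.294,-0.131],"gripper":255},{"delta_pos":[0,0,0],"twist":[-0.747,1.294,-0.131],"gripper":255},{"delta_pos":[0,0,0],"twist":[-0.747,1.294,-0.131],"gripper":255},{"delta_pos":[0,0,0],"twist":[-0.747,1.294,-0.131],"gripper":255},{"delta_pos":[0,0,0],"twist":[-0.747,1.294,-0.131],"gripper":255},{"delta_pos":[0,0,0],"twist":[-0.747,1.294,-0.131],"gripper":255},{"delta_pos":[0,0,0],"twist":[-0.747,1.294,-0.131],"gripper":255},{"delta_pos":[0,0,0],"twist":[-0.747,1.294,-0.131],"gripper":255},{"delta_pos":[0,0,0],"twist":[-0.747,1.294,-0.131],"gripper":255},{"delta_pos":[0,0,0],"twist":[-0.747,1.294,-0.131],"gripper":255},{"delta_pos":[0,0,0],"twist":[-0.747,1.294,-0.131],"gripper":255}]'|head -1
python3 log.py; timeout 60 python3 - <<'E'
from h import *
from plan import *
g=pickle.load(open('g_big.pkl','rb'))
place(g,(.496,.288),(.467,-.336),-115,.12)
q=status.state()['joints'];D=Ro.from_euler('Z',np.radians(-80.2))
T=D*Ro.from_euler('xyz',g['orientation']);p=np.array([.467,-.336,.165])+D.apply(g['position']-[.496,.288,0])
p0,R0=fk(q,P);w=(T*R0.inv()).as_rotvec();x=q
for k in range(1,7):
    x,e=ik(p0+(p-p0)*k/6,Ro.from_rotvec(w*k/6)*R0,x,3e-3);print(x,round(e,4))
x,e=ik(p-[0,0,.12],T,x);print(x,e)
E
```

```text
time: 20.27
time: 21.27
t 21.27 q [-0.439, 0.716, -0.192, 1.88, 1.635, 1.78, 1.902] p [0.6469, 0.0041, 0.3774] az -59.7 b -4.9 yz -0.227 F [-0.2, 0.1, -2.7] w 0.0652
dpos [-0.1766, -0.3352, -0.1298] twist [0.76, 0.264, -0.848] deg 67.0
[-0.36  0.67 -0.21  1.9   1.5   1.72  1.89] 0.0
[-0.26  0.63 -0.22  1.91  1.38  1.64  1.9 ] 0.0
[-0.15  0.6  -0.22  1.91  1.27  1.55  1.94] 0.0
[-0.03  0.58 -0.21  1.9   1.17  1.47  2.02] 0.0
[ 0.1   0.58 -0.19  1.86  1.07  1.4   2.12] 0.0
[ 0.24  0.6  -0.18  1.8   0.96  1.35  2.25] 0.0
[ 0.23  0.79 -0.15  1.82  1.03  1.23  2.07] 3.4000028896809805e-06
```

```bash
python3 -m crank '[{"delta_pos":[-0.008,-0.015,-0.006],"twist":[0.035,0.012,-0.039],"gripper":255},{"delta_pos":[-0.024,-0.046,-0.018],"twist":[0.104,0.036,-0.116],"gripper":255},{"delta_pos":[-0.04,-0.076,-0.029],"twist":[0.173,0.06,-0.193],"gripper":255},{"delta_pos":[-0.056,-0.107,-0.041],"twist":[0.242,0.084,-0.27],"gripper":255},{"delta_pos":[-0.072,-0.137,-0.053],"twist":[0.311,0.108,-0.347],"gripper":255},{"delta_pos":[-0.088,-0.168,-0.065],"twist":[0.38,0.132,-0.424],"gripper":255},{"delta_pos":[-0.104,-0.198,-0.077],"twist":[0.449,0.156,-0.501],"gripper":255},{"delta_pos":[-0.12,-0.229,-0.088],"twist":[0.518,0.18,-0.578],"gripper":255},{"delta_pos":[-0.136,-0.259,-0.1],"twist":[0.587,0.204,-0.655],"gripper":255},{"delta_pos":[-0.152,-0.29,-0.112],"twist":[0.656,0.228,-0.732],"gripper":255},{"delta_pos":[-0.168,-0.32,-0.124],"twist":[0.725,0.252,-0.809],"gripper":255},{"delta_pos":[-0.177,-0.335,-0.13],"twist":[0.76,0.264,-0.848],"gripper":255}]'|head -1
python3 log.py; python3 - <<'E'
from h import *
g=pickle.load(open('g_big.pkl','rb'))
place(g,(.496,.288),(.467,-.336),-115,.03)
f=grab('scene');t=grab('top');pickle.dump((f,t),open('f4.pkl','wb'))
a=cv2.resize(f['image'][20:250,30:330],None,fx=1.5,fy=1.5);b=cv2.resize(t['image'][130:300,330:560],None,fx=1.5,fy=1.5)
h=np.zeros((a.shape[0],b.shape[1],3),np.uint8);h[:b.shape[0]]=b
cv2.imwrite('pics/s4.png',np.hstack([a,h])[...,::-1])
E
```

```text
time: 22.27
t 22.27 q [0.248, 0.597, -0.169, 1.8, 0.957, 1.351, 2.25] p [0.4671, -0.3362, 0.248] az -115.6 b 38.0 yz -0.007 F [-0.5, 0.1, -3.3] w 0.0656
dpos [0.0032, 0.0052, -0.0904] twist [0.002, 0.003, 0.014] deg 0.8
```

View pics/s4.png

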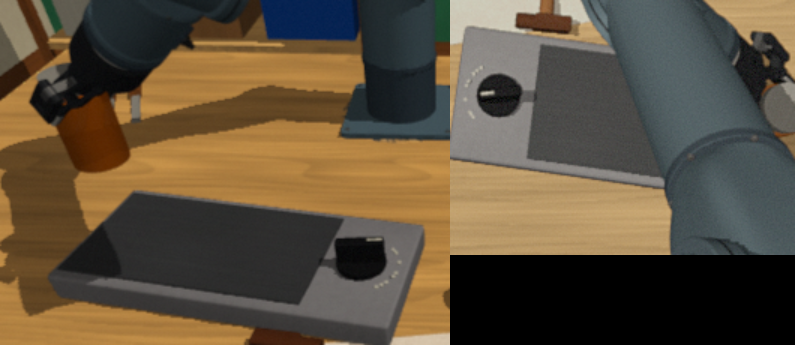

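```bash
cat >> h.py <<'E'
def amber(f,box,name=None):
    hsv=cv2.cvtColor(np.array(f['image']),cv2.COLOR_RGB2HSV);m=((hsv[...,0]>=4)&(hsv[...,0]<=16)&(hsv[...,1]>170)&(hsv[...,2]>50)).astype(np.uint8)
    M=np.zeros_like(m);x0,y0,x1,y1=box;M[y0:y1,x0:x1]=m[y0:y1,x0:x1]
    c=max(cv2.findContours(M,0,1)[0],key=cv2.contourArea);return c[:,0],cv2.minAreaRect(c)
def edges(c,vs):
    "left/right contour columns at rows vs"
    return [(v,c[np.abs(c[:,1]-v)<=1][:,0].min(),c[np.abs(c[:,1]-v)<=1][:,0].max()) for v in vs]
E
python3 - <<'E'
from h import *
f,t=pickle.load(open('f4.pkl','rb'))
c,r=amber(f,(55,60,130,150));print(r,c.min(0),c.max(0))
print(edges(c,[100,110,120,125]))
X=np.array([.467,-.336,0.])
X[:2]+=0
for z in (.165+.0,.165+.03,.165+.06,.165+.092,.165+.116): print(z,proj(f,[.4703,-.3414,z]))
E
```

```text
((91.9280776977539, 111.44178771972656), (49.077022552490234, 41.049251556396484), 65.55604553222656) [67 82] [116 135]
[(100, np.int32(71), np.int32(109)), (110, np.int32(69), np.int32(113)), (120, np.int32(74), np.int32(116)), (125, np.int32(76), np.int32(116))]
0.165 [ 97.28941719 127.65794909]
0.195 [ 91.2405218 113.8660723]
0.225 [84.85768581 99.31278909]
0.257 [77.64914752 82.8768507 ]
0.281 [71.94903757 69.88022749]
```

Upright above the far plate slot: the jar's axis in the image is tilted about 24°, which matches the perspective of a vertical line there. Lowering it.

```bash
python3 -m crank '[{"delta_pos":[0.001,0.002,-0.01],"twist":[0,0,0.005],"gripper":255},{"delta_pos":[0.002,0.004,-0.03],"twist":[0.002,0.003,0.014],"gripper":255},{"delta_pos":[0.003,0.005,-0.05],"twist":[0.002,0.003,0.014],"gripper":255},{"delta_pos":[0.003,0.005,-0.07],"twist":[0.002,0.003,0.014],"gripper":255},{"delta_pos":[0.003,0.005,-0.088],"twist":[0.002,0.003,0.014],"gripper":255},{"delta_pos":[0.003,0.005,-0.1],"twist":[0.002,0.003,0.014],"gripper":255},{"delta_pos":[0.003,0.005,-0.107],"twist":[0.002,0.003,0.014],"gripper":255},{"delta_pos":[0.003,0.005,-0.112],"twist":[0.002,0.003,0.014],"gripper":255},{"delta_pos":[0.003,0.005,-0.115],"twist":[0.002,0.003,0.014],"gripper":255},{"delta_pos":[0.003,0.005,-0.116],"twist":[0.002,0.003,0.014],"gripper":255}]'
python3 -m crank '[{"delta_pos":[0,0,-0.001],"twist":[0,0,0],"gripper":255},{"delta_pos":[0,0,-0.002],"twist":[0,0,0],"gripper":255},{"delta_pos":[0,0,-0.003],"twist":[0,0,0],"gripper":255}]'; python3 -c "
from h import *
g=pickle.load(open('g_big.pkl','rb'))
place(g,(.496,.288),(.467,-.336),-115,.0)"
```

```text
time: 23.2
position: [0.4733, -0.3258, 0.1315]
orientation: [-3.133, -0.906, -2.005]
force: [-0.1, -1.1, -2.9]
width: 0.0654
time: 23.45
position: [0.4732, -0.3261, 0.1289]
orientation: [-3.133, -0.906, -2.007]
force: [0.1, -0.2, -2.6]
width: 0.0656
dpos [-0.0029, -0.0049, -0.0013] twist [0.0, 0.002, -0.01] deg 0.6
```

```bash
python3 -m crank '[{"delta_pos":[0,0,-0.0005],"twist":[0,0,0],"gripper":255},{"delta_pos":[0,0,-0.001],"twist":[0,0,0],"gripper":255},{"delta_pos":[0,0,-0.0015],"twist":[0,0,0],"gripper":255},{"delta_pos":[0,0,-0.0015],"twist":[0,0,0],"gripper":255}]'; python3 -m crank '[{"delta_pos":[0,0,-0.0005],"twist":[0,0,0],"gripper":255},{"delta_pos":[0,0,-0.001],"twist":[0,0,0],"gripper":255},{"delta_pos":[0,0,-0.001],"twist":[0,0,0],"gripper":255}]'
```

```text
time: 23.78
position: [0.473, -0.3262, 0.1278]
orientation: [-3.134, -0.908, -2.006]
force: [-0.4, 2.2, 3.5]
width: 0.0651
time: 24.03
position: [0.4731, -0.3263, 0.1277]
orientation: [-3.133, -0.909, -2.007]
force: [-1.0, 3.9, 11.0]
width: 0.0655
```

```bash
python3 -m crank '[{"delta_pos":[0,0,0.001],"twist":[0,0,0],"gripper":255},{"delta_pos":[0,0,0.001],"twist":[0,0,0],"gripper":90},{"delta_pos":[0,0,0.001],"twist":[0,0,0],"gripper":60},{"delta_pos":[0,0,0.001],"twist":[0,0,0],"gripper":30},{"delta_pos":[0,0,0.001],"twist":[0,0,0],"gripper":0},{"delta_pos":[0,0,0.001],"twist":[0,0,0],"gripper":0},{"delta_pos":[0,0,0.001],"twist":[0,0,0],"gripper":0},{"delta_pos":[0,0,0.001],"twist":[0,0,0],"gripper":0},{"delta_pos":[0,0,0.001],"twist":[0,0,0],"gripper":0}]'; python3 -m crank '[{"delta_pos":[0.004,0.009,0.007],"twist":[0,0,0],"gripper":0},{"delta_pos":[0.01,0.021,0.019],"twist":[0,0,0],"gripper":0},{"delta_pos":[0.017,0.036,0.031],"twist":[0,0,0],"gripper":0},{"delta_pos":[0.023,0.05,0.043],"twist":[0,0,0],"gripper":0},{"delta_pos":[0.03,0.064,0.055],"twist":[0,0,0],"gripper":0},{"delta_pos":[0.04,0.086,0.074],"twist":[0,0,0],"gripper":0},{"delta_pos":[0.05,0.107,0.12],"twist":[0,0,0],"gripper":0},{"delta_pos":[0.05,0.13,0.15],"twist":[0,0,0],"gripper":0},{"delta_pos":[0.05,0.16,0.17],"twist":[0,0,0],"gripper":0},{"delta_pos":[0.05,0.19,0.18],"twist":[0,0,0],"gripper":0}]'; python3 log.py; python3 - <<'E'
from h import *
f=grab('scene','s5');t=grab('top','t5');pickle.dump((f,t),open('f5.pkl','wb'))
E
```

```text
time: 24.78
position: [0.4729, -0.326, 0.1268]
orientation: [-3.135, -0.906, -2.005]
force: [0.1, -1.3, -0.1]
width: 0.0854
time: 25.62
position: [0.524, -0.1336, 0.3112]
orientation: [-3.127, -0.903, -2.011]
force: [1.2, 0.6, -0.8]
width: 0.0853
t 25.62 q [-0.014, 0.59, -0.282, 1.634, 0.783, 1.658, 2.172] p [0.524, -0.1336, 0.3112] az -114.2 b 38.3 yz -0.009 F [1.2, 0.6, -0.8] w 0.0853
```

View pics/s5.png

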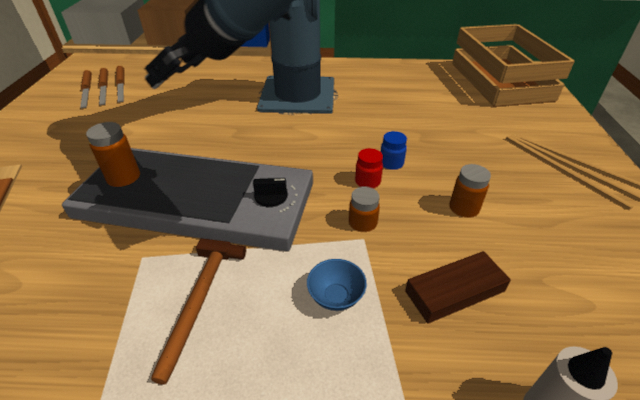

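Big jar stands upright on the plate, lid at (105,132). Middle (471,190) and small (364,210) look unmoved. Re-measuring, then the middle jar.

```bash
timeout 100 python3 - <<'E'
from h import *
from plan import *
f,t=pickle.load(open('f5.pkl','rb'))
L=lids(f,(80,110,140,160))+lids(f,(340,150,500,220));print(np.round(L))
O=np.array([.4834,-.232]);y=np.array([.153,.988]);x=np.array([.988,-.153])
for l,z in zip(L,(.161,.094,.072)): 
    w=onz(f,l[0],l[1],z);print(z,np.round(w,3),'plate xy',round((w[:2]-O)@x,3),round((w[:2]-O)@y,3))
M=[.491,.397,.056]
p,T=grasp(M,-40,38,-1,.15);p[2]+=.1
go(M,-40,38,-1,.15)
q=status.state()['joints'];p0,R0=fk(q,P);w=(T*R0.inv()).as_rotvec();xx=q
for k in range(1,5):
    xx,e=ik(p0+(p-p0)*k/4,Ro.from_rotvec(w*k/4)*R0,xx,3e-3);print(xx,round(e,4))
for bk in (.15,0): xx,e=ik(*grasp(M,-40,38,-1,bk),xx,3e-3);print(xx,e)
E
```

```text
[[ 98. 131.  22.  15. 253.]
 [475. 173.  29.  17. 392.]
 [365. 196.  27.  18. 383.]]
0.161 [ 0.48 -0.34  0.16] plate xy 0.009 -0.108
0.094 [0.49 0.4  0.09] plate xy -0.088 0.622
0.072 [0.54 0.18 0.07] plate xy -0.005 0.415
dpos [-0.1281, 0.605, -0.1569] twist [-0.01, 0.005, 1.293] deg 74.1
[-0.23  0.55 -0.43  1.78  0.81  1.64  2.07] 0.0
[-0.47  0.59 -0.54  1.79  0.86  1.66  2.02] 0.0
[-0.7   0.69 -0.61  1.7   0.96  1.7   2.05] 0.0
[-0.91  0.8  -0.64  1.55  1.1   1.71  2.17] 0.0
[-0.93  0.94 -0.6   1.57  1.16  1.63  2.05] 1.8036030962505297e-06
[-0.79  1.03 -0.52  1.65  1.31  1.45  2.01] 3.2380703493757123e-06
```

```bash
python3 -m crank '[{"delta_pos":[-0.01,0.02,0],"twist":[0,0,0.05],"gripper":0},{"delta_pos":[-0.017,0.055,0],"twist":[0,0,0.14],"gripper":0},{"delta_pos":[-0.025,0.09,0],"twist":[0,0,0.23],"gripper":0},{"delta_pos":[-0.034,0.13,0],"twist":[0,0,0.32],"gripper":0},{"delta_pos":[-0.043,0.17,0],"twist":[0,0,0.42],"gripper":0},{"delta_pos":[-0.051,0.21,0],"twist":[0,0,0.52],"gripper":0},{"delta_pos":[-0.06,0.25,0],"twist":[0,0,0.61],"gripper":0},{"delta_pos":[-0.069,0.29,0],"twist":[0,0,0.7],"gripper":0},{"delta_pos":[-0.077,0.33,0],"twist":[0,0,0.79],"gripper":0},{"delta_pos":[-0.085,0.37,0],"twist":[0,0,0.88],"gripper":0},{"delta_pos":[-0.093,0.41,0],"twist":[0,0,0.97],"gripper":0},{"delta_pos":[-0.1,0.45,-0.01],"twist":[0,0,1.06],"gripper":0}]' |head -1; python3 log.py; python3 -c "
from h import *
go([.491,.397,.056],-40,38,-1,.15)"
```

```text
time: 26.72
t 26.72 q [-0.675, 0.607, -0.658, 1.758, 0.979, 1.69, 2.104] p [0.4221, 0.3166, 0.2985] az -53.2 b 38.1 yz -0.007 F [0.6, 0.6, -0.1] w 0.0854
dpos [-0.0253, 0.1594, -0.1464] twist [-0.006, 0.004, 0.236] deg 13.6
```

```bash
python3 -m crank '[{"delta_pos":[-0.006,0.04,0],"twist":[-0.001,0.001,0.06],"gripper":0},{"delta_pos":[-0.012,0.08,0],"twist":[-0.003,0.002,0.12],"gripper":0},{"delta_pos":[-0.018,0.115,-0.01],"twist":[-0.004,0.003,0.17],"gripper":0},{"delta_pos":[-0.024,0.15,-0.03],"twist":[-0.006,0.004,0.22],"gripper":0},{"delta_pos":[-0.025,0.159,-0.06],"twist":[-0.006,0.004,0.236],"gripper":0},{"delta_pos":[-0.025,0.159,-0.1],"twist":[-0.006,0.004,0.236],"gripper":0},{"delta_pos":[-0.025,0.159,-0.13],"twist":[-0.006,0.004,0.236],"gripper":0},{"delta_pos":[-0.025,0.159,-0.146],"twist":[-0.006,0.004,0.236],"gripper":0},{"delta_pos":[-0.025,0.159,-0.146],"twist":[-0.006,0.004,0.236],"gripper":0},{"delta_pos":[-0.025,0.159,-0.146],"twist":[-0.006,0.004,0.236],"gripper":0}]' |head -1; python3 log.py; python3 -c "
from h import *
f=grab('scene');L=lids(f,(340,150,500,220));print(L,[onz(f,l[0],l[1],.094) for l in L])
go([.491,.397,.056],-40,38,-1,0)"
```

```text
time: 27.55
t 27.55 q [-0.91, 0.945, -0.626, 1.568, 1.17, 1.647, 2.043] p [0.3981, 0.4728, 0.1514] az -40.5 b 37.9 yz 0.003 F [0.3, -0.6, 1.1] w 0.0854
[(np.float64(475.0), np.float64(173.0), np.int32(29), np.int32(17), np.int32(394)), (np.float64(365.0), np.float64(195.5), np.int32(27), np.int32(18), np.int32(386))] [array([0.49119765, 0.39610755, 0.094     ]), array([0.56732952, 0.17668977, 0.094     ])]
dpos [0.0891, -0.0734, -0.0929] twist [0.001, -0.0, 0.006] deg 0.3
```

Middle is unmoved. Approach and grip.

```bash
python3 -m crank '[{"delta_pos":[0.015,-0.012,-0.015],"twist":[0,0,0.006],"gripper":0},{"delta_pos":[0.03,-0.024,-0.031],"twist":[0,0,0.006],"gripper":0},{"delta_pos":[0.045,-0.037,-0.047],"twist":[0,0,0.006],"gripper":0},{"delta_pos":[0.06,-0.049,-0.062],"twist":[0,0,0.006],"gripper":0},{"delta_pos":[0.073,-0.06,-0.076],"twist":[0,0,0.006],"gripper":0},{"delta_pos":[0.082,-0.068,-0.086],"twist":[0,0,0.006],"gripper":0},{"delta_pos":[0.089,-0.0734,-0.093],"twist":[0,0,0.006],"gripper":0},{"delta_pos":[0.089,-0.0734,-0.093],"twist":[0,0,0.006],"gripper":0},{"delta_pos":[0.089,-0.0734,-0.093],"twist":[0,0,0.006],"gripper":0}]'; python3 -m crank '[{"delta_pos":[0,0,0],"twist":[0,0,0],"gripper":60},{"delta_pos":[0,0,0],"twist":[0,0,0],"gripper":90},{"delta_pos":[0,0,0],"twist":[0,0,0],"gripper":120},{"delta_pos":[0,0,0],"twist":[0,0,0],"gripper":180},{"delta_pos":[0,0,0],"twist":[0,0,0],"gripper":255},{"delta_pos":[0,0,0],"twist":[0,0,0],"gripper":255},{"delta_pos":[0,0,0],"twist":[0,0,0],"gripper":255},{"delta_pos":[0,0,0],"twist":[0,0,0],"gripper":255},{"delta_pos":[0,0,0],"twist":[0,0,0],"gripper":255},{"delta_pos":[0,0,0],"twist":[0,0,0],"gripper":255}]' 100; python3 log.py; python3 -c "
from h import *
pickle.dump(status.state(),open('g_mid.pkl','wb'))"
python3 -m crank '[{"delta_pos":[0,0,0.004],"twist":[0,0,0],"gripper":255},{"delta_pos":[0,0,0.012],"twist":[0,0,0],"gripper":255},{"delta_pos":[0,0,0.028],"twist":[0,0,0],"gripper":255},{"delta_pos":[0,0,0.05],"twist":[0,0,0],"gripper":255},{"delta_pos":[0,0,0.075],"twist":[0,0,0],"gripper":255},{"delta_pos":[0,0,0.1],"twist":[0,0,0],"gripper":255},{"delta_pos":[0,0,0.125],"twist":[0,0,0],"gripper":255},{"delta_pos":[0,0,0.15],"twist":[0,0,0],"gripper":255},{"delta_pos":[0,0,0.175],"twist":[0,0,0],"gripper":255},{"delta_pos":[0,0,0.2],"twist":[0,0,0],"gripper":255},{"delta_pos":[0,0,0.21],"twist":[0,0,0],"gripper":255}]'; python3 log.py; python3 - <<'E'
from plan import *
from h import go,grab
go([.65,0,.38],-60,-5,-1)
q=status.state()['joints']
p0,R0=fk(q,P);p,T=grasp([.65,0,.38],-60,-5,-1);w=(T*R0.inv()).as_rotvec();x=q
for k in range(1,5):
    x,e=ik(p0+(p-p0)*k/4,Ro.from_rotvec(w*k/4)*R0,x,3e-3);print(x,round(e,4))
E
```

```text
time: 28.35
position: [0.487, 0.4001, 0.0588]
orientation: [3.139, -0.907, -0.696]
force: [-1.0, 0.3, 1.1]
width: 0.0854
time: 29.18
position: [0.4862, 0.4016, 0.0594]
orientation: [3.141, -0.907, -0.695]
force: [-2.1, 1.8, 5.3]
width: 0.0612
t 29.18 q [-0.78, 1.037, -0.54, 1.647, 1.325, 1.468, 2.004] p [0.4862, 0.4016, 0.0594] az -39.9 b 38.0 yz 0.0 F [-2.1, 1.8, 5.3] w 0.0612
time: 30.1
position: [0.487, 0.4003, 0.2717]
orientation: [-3.139, -0.907, -0.7]
force: [0.7, 0.8, -3.1]
width: 0.0617
t 30.1 q [-0.718, 0.718, -0.633, 1.636, 1.174, 1.605, 2.274] p [0.487, 0.4003, 0.2717] az -39.9 b 38.0 yz -0.002 F [0.7, 0.8, -3.1] w 0.0617
dpos [0.16, -0.3951, 0.1078] twist [-0.579, -0.484, -0.334] deg 47.3
[-0.66  0.68 -0.55  1.74  1.25  1.67  2.25] 0.0
[-0.6   0.66 -0.44  1.82  1.35  1.71  2.22] 0.0
[-0.53  0.67 -0.32  1.87  1.48  1.75  2.18] 0.0
[-0.44  0.71 -0.19  1.88  1.63  1.78  2.14] 0.0
```

```bash
python3 -m crank '[{"delta_pos":[0.01,-0.025,0.007],"twist":[-0.036,-0.03,-0.021],"gripper":255},{"delta_pos":[0.024,-0.059,0.016],"twist":[-0.087,-0.073,-0.05],"gripper":255},{"delta_pos":[0.039,-0.096,0.026],"twist":[-0.14,-0.118,-0.081],"gripper":255},{"delta_pos":[0.054,-0.133,0.036],"twist":[-0.195,-0.163,-0.113],"gripper":255},{"delta_pos":[0.069,-0.17,0.046],"twist":[-0.249,-0.208,-0.144],"gripper":255},{"delta_pos":[0.084,-0.207,0.057],"twist":[-0.304,-0.254,-0.175],"gripper":255},{"delta_pos":[0.099,-0.244,0.067],"twist":[-0.358,-0.299,-0.207],"gripper":255},{"delta_pos":[0.114,-0.281,0.077],"twist":[-0.412,-0.345,-0.238],"gripper":255},{"delta_pos":[0.129,-0.318,0.087],"twist":[-0.466,-0.39,-0.269],"gripper":255},{"delta_pos":[0.143,-0.353,0.096],"twist":[-0.517,-0.433,-0.298],"gripper":255},{"delta_pos":[0.154,-0.38,0.104],"twist":[-0.557,-0.466,-0.321],"gripper":255},{"delta_pos":[0.16,-0.395,0.108],"twist":[-0.579,-0.484,-0.334],"gripper":255}]'|head -1; python3 log.py;  python3 -m crank '[{"delta_pos":[0,0,0],"twist":[0.03,-0.052,0.005],"gripper":255},{"delta_pos":[0,0,0],"twist":[0.075,-0.129,0.013],"gripper":255},{"delta_pos":[0,0,0],"twist":[0.747,-1.294,0.131],"gripper":255},{"delta_pos":[0,0,0],"twist":[0.747,-1.294,0.131],"gripper":255},{"delta_pos":[0,0,0],"twist":[0.747,-1.294,0.131],"gripper":255},{"delta_pos":[0,0,0],"twist":[0.747,-1.294,0.131],"gripper":255},{"delta_pos":[0,0,0],"twist":[0.747,-1.294,0.131],"gripper":255},{"delta_pos":[0,0,0],"twist":[0.747,-1.294,0.131],"gripper":255},{"delta_pos":[0,0,0],"twist":[0.747,-1.294,0.131],"gripper":255},{"delta_pos":[0,0,0],"twist":[0.747,-1.294,0.131],"gripper":255},{"delta_pos":[0,0,0],"twist":[0.747,-1.294,0.131],"gripper":255},{"delta_pos":[0,0,0],"twist":[0.747,-1.294,0.131],"gripper":255}]'|head -1; python3 log.py; python3 -c "
from h import *
go([.65,0,.38],-60,-5,1)"
```

```text
time: 31.1
t 31.1 q [-0.443, 0.722, -0.178, 1.875, 1.628, 1.781, 2.133] p [0.6471, 0.0002, 0.3758] az -60.5 b -5.2 yz 0.005 F [0.5, -1.1, -2.6] w 0.0611
time: 32.1
t 32.1 q [-0.403, 0.725, -0.243, 1.873, 1.648, 1.809, 0.734] p [0.6468, 0.0055, 0.3751] az -60.0 b -4.7 yz -0.982 F [-0.0, -0.2, -2.4] w 0.0614
dpos [0.0002, -0.0003, 0.0044] twist [0.864, -1.503, 0.147] deg 99.7
```

```bash
python3 -m crank '[{"delta_pos":[0,0,0],"twist":[0.864,-1.503,0.147],"gripper":255},{"delta_pos":[0,0,0],"twist":[0.864,-1.503,0.147],"gripper":255},{"delta_pos":[0,0,0],"twist":[0.864,-1.503,0.147],"gripper":255},{"delta_pos":[0,0,0],"twist":[0.864,-1.503,0.147],"gripper":255},{"delta_pos":[0,0,0],"twist":[0.864,-1.503,0.147],"gripper":255},{"delta_pos":[0,0,0],"twist":[0.864,-1.503,0.147],"gripper":255},{"delta_pos":[0,0,0],"twist":[0.864,-1.503,0.147],"gripper":255},{"delta_pos":[0,0,0],"twist":[0.864,-1.503,0.147],"gripper":255},{"delta_pos":[0,0,0],"twist":[0.864,-1.503,0.147],"gripper":255},{"delta_pos":[0,0,0],"twist":[0.864,-1.503,0.147],"gripper":255},{"delta_pos":[0,0,0],"twist":[0.864,-1.503,0.147],"gripper":255},{"delta_pos":[0,0,0],"twist":[0.864,-1.503,0.147],"gripper":255}]'|head -1; python3 -m crank '[{"delta_pos":[0,0,0],"twist":[0.12,-0.209,0.02],"gripper":255},{"delta_pos":[0,0,0],"twist":[0.12,-0.209,0.02],"gripper":255},{"delta_pos":[0,0,0],"twist":[0.12,-0.209,0.02],"gripper":255},{"delta_pos":[0,0,0],"twist":[0.12,-0.209,0.02],"gripper":255},{"delta_pos":[0,0,0],"twist":[0.12,-0.209,0.02],"gripper":255}]'|head -1; python3 log.py;  python3 -c "
from h import *
a=grab('scene','s6')"
```

```text
time: 33.1
time: 33.52
t 33.52 q [-0.355, 0.734, -0.305, 1.869, 1.672, 1.847, -0.992] p [0.6469, 0.0049, 0.3756] az -60.1 b -4.8 yz -0.007 F [0.4, -0.8, -2.8] w 0.0614
```

View pics/s6.png

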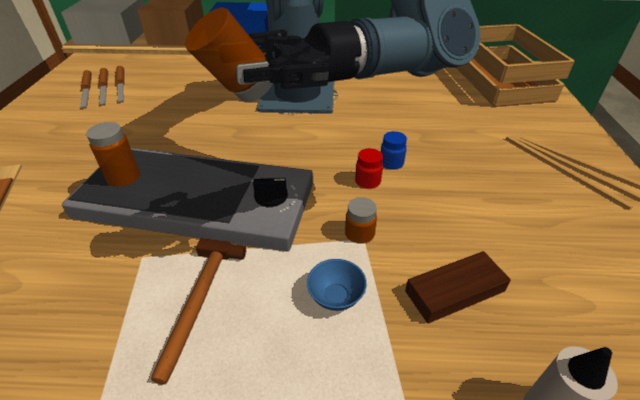

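Middle is inverted at (225,50). The small jar has been knocked toward the camera, now at (361,221), and will be measured again. Holding.

```bash
python3 -m crank '[{"delta_pos":[0,0,0],"twist":[0,0,0],"gripper":255},{"delta_pos":[0,0,0],"twist":[0,0,0],"gripper":255},{"delta_pos":[0,0,0],"twist":[0,0,0],"gripper":255},{"delta_pos":[0,0,0],"twist":[0,0,0],"gripper":255},{"delta_pos":[0,0,0],"twist":[0,0,0],"gripper":255},{"delta_pos":[0,0,0],"twist":[0,0,0],"gripper":255},{"delta_pos":[0,0,0],"twist":[0,0,0],"gripper":255},{"delta_pos":[0,0,0],"twist":[0,0,0],"gripper":255},{"delta_pos":[0,0,0],"twist":[0,0,0],"gripper":255},{"delta_pos":[0,0,0],"twist":[0,0,0],"gripper":255},{"delta_pos":[0,0,0],"twist":[0,0,0],"gripper":255},{"delta_pos":[0,0,0],"twist":[0,0,0],"gripper":255}]' | head -1
python3 -m crank '[{"delta_pos":[0,0,0],"twist":[0,0,0],"gripper":255},{"delta_pos":[0,0,0],"twist":[0,0,0],"gripper":255},{"delta_pos":[0,0,0],"twist":[0,0,0],"gripper":255},{"delta_pos":[0,0,0],"twist":[0,0,0],"gripper":255},{"delta_pos":[0,0,0],"twist":[0,0,0],"gripper":255},{"delta_pos":[0,0,0],"twist":[0,0,0],"gripper":255},{"delta_pos":[0,0,0],"twist":[0,0,0],"gripper":255},{"delta_pos":[0,0,0],"twist":[0,0,0],"gripper":255},{"delta_pos":[0,0,0],"twist":[0,0,0],"gripper":255},{"delta_pos":[0,0,0],"twist":[0,0,0],"gripper":255},{"delta_pos":[0,0,0],"twist":[0,0,0],"gripper":255},{"delta_pos":[0,0,0],"twist":[0,0,0],"gripper":255}]' | head -1
python3 -m crank '[{"delta_pos":[0,0,0],"twist":[0,0,0],"gripper":255},{"delta_pos":[0,0,0],"twist":[0,0,0],"gripper":255},{"delta_pos":[0,0,0],"twist":[0,0,0],"gripper":255},{"delta_pos":[0,0,0],"twist":[0,0,0],"gripper":255},{"delta_pos":[0,0,0],"twist":[0,0,0],"gripper":255},{"delta_pos":[0,0,0],"twist":[0,0,0],"gripper":255},{"delta_pos":[0,0,0],"twist":[0,0,0],"gripper":255},{"delta_pos":[0,0,0],"twist":[0,0,0],"gripper":255},{"delta_pos":[0,0,0],"twist":[0,0,0],"gripper":255},{"delta_pos":[0,0,0],"twist":[0,0,0],"gripper":255},{"delta_pos":[0,0,0],"twist":[0,0,0],"gripper":255},{"delta_pos":[0,0,0],"twist":[0,0,0],"gripper":255}]' | head -1
python3 -m crank '[{"delta_pos":[0,0,0],"twist":[0,0,0],"gripper":255},{"delta_pos":[0,0,0],"twist":[0,0,0],"gripper":255},{"delta_pos":[0,0,0],"twist":[0,0,0],"gripper":255},{"delta_pos":[0,0,0],"twist":[0,0,0],"gripper":255},{"delta_pos":[0,0,0],"twist":[0,0,0],"gripper":255},{"delta_pos":[0,0,0],"twist":[0,0,0],"gripper":255},{"delta_pos":[0,0,0],"twist":[0,0,0],"gripper":255},{"delta_pos":[0,0,0],"twist":[0,0,0],"gripper":255},{"delta_pos":[0,0,0],"twist":[0,0,0],"gripper":255},{"delta_pos":[0,0,0],"twist":[0,0,0],"gripper":255},{"delta_pos":[0,0,0],"twist":[0,0,0],"gripper":255},{"delta_pos":[0,0,0],"twist":[0,0,0],"gripper":255}]' | head -1
python3 -m crank '[{"delta_pos":[0,0,0],"twist":[0,0,0],"gripper":255},{"delta_pos":[0,0,0],"twist":[0,0,0],"gripper":255},{"delta_pos":[0,0,0],"twist":[0,0,0],"gripper":255},{"delta_pos":[0,0,0],"twist":[0,0,0],"gripper":255},{"delta_pos":[0,0,0],"twist":[0,0,0],"gripper":255},{"delta_pos":[0,0,0],"twist":[0,0,0],"gripper":255},{"delta_pos":[0,0,0],"twist":[0,0,0],"gripper":255},{"delta_pos":[0,0,0],"twist":[0,0,0],"gripper":255},{"delta_pos":[0,0,0],"twist":[0,0,0],"gripper":255},{"delta_pos":[0,0,0],"twist":[0,0,0],"gripper":255},{"delta_pos":[0,0,0],"twist":[0,0,0],"gripper":255},{"delta_pos":[0,0,0],"twist":[0,0,0],"gripper":255}]' | head -1
python3 -m crank '[{"delta_pos":[0,0,0],"twist":[0,0,0],"gripper":255},{"delta_pos":[0,0,0],"twist":[0,0,0],"gripper":255},{"delta_pos":[0,0,0],"twist":[0,0,0],"gripper":255},{"delta_pos":[0,0,0],"twist":[0,0,0],"gripper":255},{"delta_pos":[0,0,0],"twist":[0,0,0],"gripper":255},{"delta_pos":[0,0,0],"twist":[0,0,0],"gripper":255},{"delta_pos":[0,0,0],"twist":[0,0,0],"gripper":255},{"delta_pos":[0,0,0],"twist":[0,0,0],"gripper":255},{"delta_pos":[0,0,0],"twist":[0,0,0],"gripper":255},{"delta_pos":[0,0,0],"twist":[0,0,0],"gripper":255},{"delta_pos":[0,0,0],"twist":[0,0,0],"gripper":255},{"delta_pos":[0,0,0],"twist":[0,0,0],"gripper":255}]' | head -1
python3 -m crank '[{"delta_pos":[0,0,0],"twist":[0,0,0],"gripper":255},{"delta_pos":[0,0,0],"twist":[0,0,0],"gripper":255},{"delta_pos":[0,0,0],"twist":[0,0,0],"gripper":255},{"delta_pos":[0,0,0],"twist":[0,0,0],"gripper":255},{"delta_pos":[0,0,0],"twist":[0,0,0],"gripper":255},{"delta_pos":[0,0,0],"twist":[0,0,0],"gripper":255},{"delta_pos":[0,0,0],"twist":[0,0,0],"gripper":255},{"delta_pos":[0,0,0],"twist":[0,0,0],"gripper":255},{"delta_pos":[0,0,0],"twist":[0,0,0],"gripper":255},{"delta_pos":[0,0,0],"twist":[0,0,0],"gripper":255},{"delta_pos":[0,0,0],"twist":[0,0,0],"gripper":255},{"delta_pos":[0,0,0],"twist":[0,0,0],"gripper":255}]' | head -1
python3 -m crank '[{"delta_pos":[0,0,0],"twist":[0,0,0],"gripper":255},{"delta_pos":[0,0,0],"twist":[0,0,0],"gripper":255},{"delta_pos":[0,0,0],"twist":[0,0,0],"gripper":255},{"delta_pos":[0,0,0],"twist":[0,0,0],"gripper":255},{"delta_pos":[0,0,0],"twist":[0,0,0],"gripper":255},{"delta_pos":[0,0,0],"twist":[0,0,0],"gripper":255},{"delta_pos":[0,0,0],"twist":[0,0,0],"gripper":255},{"delta_pos":[0,0,0],"twist":[0,0,0],"gripper":255},{"delta_pos":[0,0,0],"twist":[0,0,0],"gripper":255},{"delta_pos":[0,0,0],"twist":[0,0,0],"gripper":255},{"delta_pos":[0,0,0],"twist":[0,0,0],"gripper":255},{"delta_pos":[0,0,0],"twist":[0,0,0],"gripper":255}]' | head -1
python3 -m crank '[{"delta_pos":[0,0,0],"twist":[0,0,0],"gripper":255},{"delta_pos":[0,0,0],"twist":[0,0,0],"gripper":255},{"delta_pos":[0,0,0],"twist":[0,0,0],"gripper":255},{"delta_pos":[0,0,0],"twist":[0,0,0],"gripper":255},{"delta_pos":[0,0,0],"twist":[0,0,0],"gripper":255},{"delta_pos":[0,0,0],"twist":[0,0,0],"gripper":255},{"delta_pos":[0,0,0],"twist":[0,0,0],"gripper":255},{"delta_pos":[0,0,0],"twist":[0,0,0],"gripper":255},{"delta_pos":[0,0,0],"twist":[0,0,0],"gripper":255}]' | head -1
python3 -m crank '[{"delta_pos":[0,0,0],"twist":[-0.03,0.052,-0.005],"gripper":255},{"delta_pos":[0,0,0],"twist":[-0.075,0.129,-0.013],"gripper":255},{"delta_pos":[0,0,0],"twist":[-0.747,1.294,-0.131],"gripper":255},{"delta_pos":[0,0,0],"twist":[-0.747,1.294,-0.131],"gripper":255},{"delta_pos":[0,0,0],"twist":[-0.747,1.294,-0.131],"gripper":255},{"delta_pos":[0,0,0],"twist":[-0.747,1.294,-0.131],"gripper":255},{"delta_pos":[0,0,0],"twist":[-0.747,1.294,-0.131],"gripper":255},{"delta_pos":[0,0,0],"twist":[-0.747,1.294,-0.131],"gripper":255},{"delta_pos":[0,0,0],"twist":[-0.747,1.294,-0.131],"gripper":255},{"delta_pos":[0,0,0],"twist":[-0.747,1.294,-0.131],"gripper":255},{"delta_pos":[0,0,0],"twist":[-0.747,1.294,-0.131],"gripper":255},{"delta_pos":[0,0,0],"twist":[-0.747,1.294,-0.131],"gripper":255}]'|head -1
python3 -m crank '[{"delta_pos":[0,0,0],"twist":[-0.747,1.294,-0.131],"gripper":255},{"delta_pos":[0,0,0],"twist":[-0.747,1.294,-0.131],"gripper":255},{"delta_pos":[0,0,0],"twist":[-0.747,1.294,-0.131],"gripper":255},{"delta_pos":[0,0,0],"twist":[-0.747,1.294,-0.131],"gripper":255},{"delta_pos":[0,0,0],"twist":[-0.747,1.294,-0.131],"gripper":255},{"delta_pos":[0,0,0],"twist":[-0.747,1.294,-0.131],"gripper":255},{"delta_pos":[0,0,0],"twist":[-0.747,1.294,-0.131],"gripper":255},{"delta_pos":[0,0,0],"twist":[-0.747,1.294,-0.131],"gripper":255},{"delta_pos":[0,0,0],"twist":[-0.747,1.294,-0.131],"gripper":255},{"delta_pos":[0,0,0],"twist":[-0.747,1.294,-0.131],"gripper":255},{"delta_pos":[0,0,0],"twist":[-0.747,1.294,-0.131],"gripper":255},{"delta_pos":[0,0,0],"twist":[-0.747,1.294,-0.131],"gripper":255}]'|head -1
python3 log.py; timeout 60 python3 - <<'E'
from h import *
from plan import *
g=pickle.load(open('g_mid.pkl','rb'))
place(g,(.491,.3965),(.483,-.230),-110,.13)
q=status.state()['joints'];D=Ro.from_euler('Z',np.radians(-70))
T=D*Ro.from_euler('xyz',g['orientation']);p=np.array([.483,-.230,.175])+D.apply(g['position']-[.491,.397,0])
p0,R0=fk(q,P);w=(T*R0.inv()).as_rotvec();x=q
for k in range(1,5):
    x,e=ik(p0+(p-p0)*k/4,Ro.from_rotvec(w*k/4)*R0,x,3e-3);print(x,round(e,4))
x,e=ik(p-[0,0,.13],T,x);print(x,e)
E
```

```text
time: 34.57
time: 35.57
time: 36.57
time: 37.57
time: 38.57
time: 39.57
time: 40.57
time: 41.57
time: 42.32
time: 43.32
time: 44.32
t 44.32 q [-0.461, 0.719, -0.163, 1.879, 1.624, 1.769, 1.894] p [0.647, 0.0046, 0.376] az -59.9 b -5.1 yz -0.229 F [0.7, 0.1, -2.2] w 0.0612
dpos [-0.1608, -0.2283, -0.1416] twist [0.746, 0.301, -0.761] deg 63.5
[-0.37  0.67 -0.21  1.88  1.42  1.69  1.89] 0.0
[-0.24  0.63 -0.23  1.88  1.24  1.59  1.93] 0.0
[-0.09  0.6  -0.23  1.87  1.07  1.48  2.02] 0.0
[ 0.08  0.6  -0.23  1.84  0.92  1.4   2.15] 0.0
[ 0.06  0.82 -0.2   1.85  1.    1.26  1.96] 3.4669032638016924e-06
```

```bash
python3 -m crank '[{"delta_pos":[-0.007,-0.01,-0.006],"twist":[0.034,0.014,-0.035],"gripper":255},{"delta_pos":[-0.022,-0.031,-0.019],"twist":[0.102,0.041,-0.104],"gripper":255},{"delta_pos":[-0.037,-0.052,-0.032],"twist":[0.17,0.068,-0.173],"gripper":255},{"delta_pos":[-0.051,-0.073,-0.045],"twist":[0.237,0.096,-0.242],"gripper":255},{"delta_pos":[-0.066,-0.093,-0.058],"twist":[0.305,0.123,-0.311],"gripper":255},{"delta_pos":[-0.08,-0.114,-0.071],"twist":[0.373,0.15,-0.38],"gripper":255},{"delta_pos":[-0.095,-0.135,-0.084],"twist":[0.441,0.178,-0.45],"gripper":255},{"delta_pos":[-0.11,-0.156,-0.096],"twist":[0.509,0.205,-0.519],"gripper":255},{"delta_pos":[-0.124,-0.176,-0.109],"twist":[0.576,0.232,-0.588],"gripper":255},{"delta_pos":[-0.139,-0.197,-0.122],"twist":[0.644,0.26,-0.657],"gripper":255},{"delta_pos":[-0.153,-0.218,-0.135],"twist":[0.712,0.287,-0.726],"gripper":255},{"delta_pos":[-0.161,-0.228,-0.142],"twist":[0.746,0.301,-0.761],"gripper":255}]'|head -1
python3 -m crank '[{"delta_pos":[0,0,0],"twist":[0,0,0],"gripper":255},{"delta_pos":[0,0,0],"twist":[0,0,0],"gripper":255},{"delta_pos":[0,0,0],"twist":[0,0,0],"gripper":255}]'|head -1
python3 log.py; python3 - <<'E'
from h import *
g=pickle.load(open('g_mid.pkl','rb'))
place(g,(.491,.3965),(.483,-.230),-110,.0)
f=grab('scene');cv2.imwrite('pics/s7.png',cv2.resize(f['image'][20:250,30:380],None,fx=2,fy=2)[...,::-1])
for z in (.175,.205,.245): print(proj(f,[.483,-.23,z]))
E
```

```text
time: 45.32
time: 45.57
t 45.57 q [0.081, 0.604, -0.229, 1.842, 0.915, 1.401, 2.145] p [0.4864, -0.2227, 0.234] az -109.9 b 38.0 yz -0.005 F [0.0, 0.9, -3.0] w 0.0613
dpos [-0.0002, -0.0011, -0.1297] twist [0.002, 0.005, 0.002] deg 0.3
[150.40197018 128.00076805]
[145.66129392 113.86478707]
[138.91855988  93.75897201]
```

View pics/s7.png

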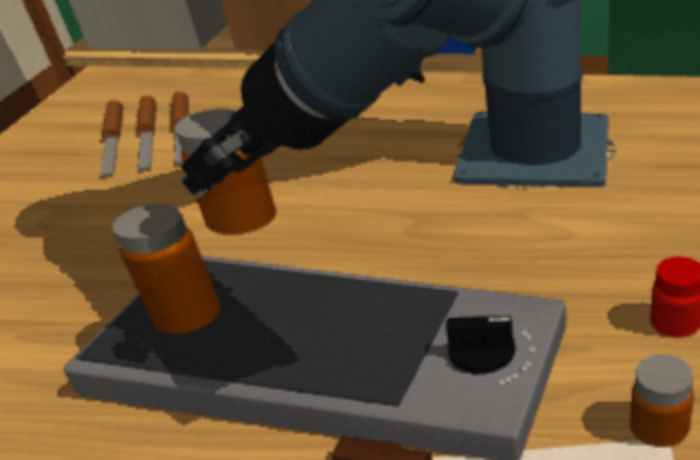

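Middle jar hangs upright over the middle slot, foot at about (150,131) as predicted, and big is still upright. Lowering.

```bash
python3 -m crank '[{"delta_pos":[0,0,-0.01],"twist":[0,0,0],"gripper":255},{"delta_pos":[0,0,-0.03],"twist":[0.002,0.005,0.002],"gripper":255},{"delta_pos":[0,-0.001,-0.055],"twist":[0.002,0.005,0.002],"gripper":255},{"delta_pos":[0,-0.001,-0.08],"twist":[0.002,0.005,0.002],"gripper":255},{"delta_pos":[0,-0.001,-0.1],"twist":[0.002,0.005,0.002],"gripper":255},{"delta_pos":[0,-0.001,-0.112],"twist":[0.002,0.005,0.002],"gripper":255},{"delta_pos":[0,-0.001,-0.12],"twist":[0.002,0.005,0.002],"gripper":255},{"delta_pos":[0,-0.001,-0.124],"twist":[0.002,0.005,0.002],"gripper":255},{"delta_pos":[0,-0.001,-0.127],"twist":[0.002,0.005,0.002],"gripper":255},{"delta_pos":[0,-0.001,-0.128],"twist":[0.002,0.005,0.002],"gripper":255},{"delta_pos":[0,-0.001,-0.1285],"twist":[0.002,0.005,0.002],"gripper":255}]'
python3 -m crank '[{"delta_pos":[0,0,-0.0005],"twist":[0,0,0],"gripper":255},{"delta_pos":[0,0,-0.001],"twist":[0,0,0],"gripper":255},{"delta_pos":[0,0,-0.001],"twist":[0,0,0],"gripper":255}]'; python3 -m crank '[{"delta_pos":[0,0,-0.0005],"twist":[0,0,0],"gripper":255},{"delta_pos":[0,0,-0.001],"twist":[0,0,0],"gripper":255},{"delta_pos":[0,0,-0.001],"twist":[0,0,0],"gripper":255}]'
```

```text
time: 46.53
position: [0.4864, -0.2246, 0.1061]
orientation: [-3.14, -0.907, -1.923]
force: [-0.1, -0.9, -1.8]
width: 0.061
time: 46.78
position: [0.4861, -0.2246, 0.1048]
orientation: [-3.141, -0.907, -1.922]
force: [-0.5, -0.7, -2.8]
width: 0.0612
time: 47.03
position: [0.4862, -0.2246, 0.1043]
orientation: [-3.141, -0.908, -1.922]
force: [0.6, 2.5, 4.5]
width: 0.0613
```

```bash
python3 -m crank '[{"delta_pos":[0,0,0],"twist":[0,0,0],"gripper":255},{"delta_pos":[0,0,0.0003],"twist":[0,0,0],"gripper":100},{"delta_pos":[0,0,0.0003],"twist":[0,0,0],"gripper":70},{"delta_pos":[0,0,0.0003],"twist":[0,0,0],"gripper":40},{"delta_pos":[0,0,0.0003],"twist":[0,0,0],"gripper":0},{"delta_pos":[0,0,0.0003],"twist":[0,0,0],"gripper":0},{"delta_pos":[0,0,0.0003],"twist":[0,0,0],"gripper":0},{"delta_pos":[0,0,0.0003],"twist":[0,0,0],"gripper":0},{"delta_pos":[0,0,0.0003],"twist":[0,0,0],"gripper":0}]'; python3 -m crank '[{"delta_pos":[0.003,0.009,0.007],"twist":[0,0,0],"gripper":0},{"delta_pos":[0.008,0.022,0.019],"twist":[0,0,0],"gripper":0},{"delta_pos":[0.013,0.037,0.031],"twist":[0,0,0],"gripper":0},{"delta_pos":[0.019,0.052,0.043],"twist":[0,0,0],"gripper":0},{"delta_pos":[0.024,0.066,0.055],"twist":[0,0,0],"gripper":0},{"delta_pos":[0.032,0.089,0.074],"twist":[0,0,0],"gripper":0},{"delta_pos":[0.04,0.107,0.11],"twist":[0,0,0],"gripper":0},{"delta_pos":[0.04,0.13,0.145],"twist":[0,0,0],"gripper":0},{"delta_pos":[0.04,0.155,0.18],"twist":[0,0,0],"gripper":0},{"delta_pos":[0.04,0.17,0.2],"twist":[0,0,0],"gripper":0}]'; python3 log.py; timeout 60 python3 - <<'E'
from h import *
from plan import *
f=grab('scene','s8');t=grab('top','t8');pickle.dump((f,t),open('f8.pkl','wb'))
L=lids(f,(80,100,190,165))+lids(f,(330,190,400,230));print(np.round(L))
O=np.array([.4834,-.232]);y=np.array([.153,.988]);x=np.array([.988,-.153])
for l,z in zip(L,(.161,.139,.072)) if len(L)==3 else []: 
    w=onz(f,l[0],l[1],z);print(z,np.round(w,4),'plate xy',round((w[:2]-O)@x,3),round((w[:2]-O)@y,3))
lt=lids(t,(250,140,320,235));print(lt,[np.round(onz(t,l[0],l[1],.072),4) for l in lt])
E
```

```text
time: 47.78
position: [0.4859, -0.2246, 0.1037]
orientation: [3.141, -0.907, -1.921]
force: [-0.6, -0.3, -0.4]
width: 0.0858
time: 48.62
position: [0.5266, -0.0509, 0.3074]
orientation: [-3.139, -0.903, -1.921]
force: [0.4, 1.0, -0.7]
width: 0.0854
t 48.62 q [-0.134, 0.607, -0.318, 1.621, 0.754, 1.701, 2.122] p [0.5266, -0.0509, 0.3074] az -109.9 b 38.2 yz -0.002 F [0.4, 1.0, -0.7] w 0.0854
[[103. 130.  33.  17. 430.]
 [147. 148.  13.   9.  83.]
 [362. 207.  28.  19. 423.]]
0.161 [ 0.47 -0.33  0.16] plate xy 0.004 -0.1
0.139 [ 0.5  -0.24  0.14] plate xy 0.015 -0.008
0.072 [0.57 0.17 0.07] plate xy 0.029 0.413
[(np.float64(290.0), np.float64(183.5), np.int32(59), np.int32(88), np.int32(2930))] [array([0.54, 0.16, 0.07])]
```

View pics/s8.png

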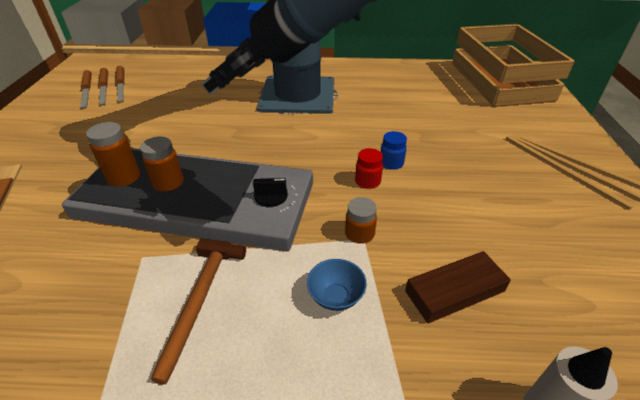

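Big (105,130) and middle (158,150) stand on the plate. The small jar's lid is now at (362,207), the steel-lidded amber one, clear of red (369,168) and blue (393,150).

```bash
timeout 60 python3 - <<'E'
from h import *
from plan import *
np.set_printoptions(suppress=True,precision=4)
f,t=pickle.load(open('f8.pkl','rb'))
l=lids(f,(330,190,400,230))[0];S=onz(f,l[0],l[1],.072);print('small',S,l)
print('red',onz(f,370,157,.072),'bowl',onz(f,337,278,.04))
g=[S[0],S[1],.034]
for az in (-60,-40):
  p,T=grasp(g,az,38,-1,.15);p[2]+=.1
  print(az);go(g,az,38,-1,.15)
  q=status.state()['joints'];p0,R0=fk(q,P);w=(T*R0.inv()).as_rotvec();xx=q
  for k in range(1,3):
    xx,e=ik(p0+(p-p0)*k/2,Ro.from_rotvec(w*k/2)*R0,xx,3e-3);print(xx,round(e,4))
  for bk in (.15,0): xx,e=ik(*grasp(g,az,38,-1,bk),xx,3e-3);print(xx,e)
E
```

```text
small [0.575  0.1714 0.072 ] (np.float64(361.5), np.float64(207.0), np.int32(28), np.int32(19), np.int32(423))
red [0.4154 0.195  0.072 ] bowl [0.7154 0.1284 0.04  ]
-60
dpos [-0.0141, 0.3276, -0.1774] twist [-0.008, 0.004, 0.869] deg 49.8
[-0.3766  0.6456 -0.4482  1.6995  0.8731  1.6401  2.0806] 0.0
[-0.6033  0.7409 -0.5276  1.6742  1.0449  1.5955  2.1211] 0.0
[-0.6276  0.8927 -0.4913  1.686   1.1075  1.5114  1.9928] 2.0509498273215855e-06
[-0.4963  1.0035 -0.3962  1.75    1.2841  1.33    1.937 ] 3.490751954054391e-06
-40
dpos [-0.0468, 0.3001, -0.1774] twist [-0.008, 0.002, 1.218] deg 69.8
[-0.3559  0.5676 -0.4964  1.8559  0.9594  1.5412  2.1104] 0.0
[-0.5455  0.5968 -0.6236  1.9977  1.232   1.4043  2.1372] 0.0
[-0.5925  0.7872 -0.5644  2.0115  1.3508  1.3654  1.9493] 3.87407211015197e-06
[-0.4591  0.952  -0.4267  1.9715  1.6086  1.226   1.9036] 3.9482042245913305e-06
```

```bash
python3 -m crank '[{"delta_pos":[-0.001,0.03,0],"twist":[-0.001,0,0.09],"gripper":0},{"delta_pos":[-0.003,0.065,0],"twist":[-0.002,0.001,0.18],"gripper":0},{"delta_pos":[-0.004,0.1,0],"twist":[-0.003,0.001,0.27],"gripper":0},{"delta_pos":[-0.006,0.138,0],"twist":[-0.004,0.002,0.37],"gripper":0},{"delta_pos":[-0.008,0.176,0],"twist":[-0.005,0.002,0.47],"gripper":0},{"delta_pos":[-0.009,0.214,0],"twist":[-0.006,0.003,0.57],"gripper":0},{"delta_pos":[-0.011,0.252,0],"twist":[-0.006,0.003,0.67],"gripper":0},{"delta_pos":[-0.012,0.29,-0.01],"twist":[-0.007,0.004,0.77],"gripper":0},{"delta_pos":[-0.014,0.32,-0.03],"twist":[-0.008,0.004,0.85],"gripper":0},{"delta_pos":[-0.014,0.328,-0.06],"twist":[-0.008,0.004,0.869],"gripper":0},{"delta_pos":[-0.014,0.328,-0.095],"twist":[-0.008,0.004,0.869],"gripper":0},{"delta_pos":[-0.014,0.328,-0.13],"twist":[-0.008,0.004,0.869],"gripper":0}]' |head -1;python3 -m crank '[{"delta_pos":[0,0,-0.025],"twist":[0,0,0],"gripper":0},{"delta_pos":[0,0,-0.045],"twist":[0,0,0],"gripper":0},{"delta_pos":[0,0,-0.047],"twist":[0,0,0],"gripper":0},{"delta_pos":[0,0,-0.047],"twist":[0,0,0],"gripper":0}]' |head -1; python3 log.py; python3 -c "
from h import *
f=grab('scene');t=grab('top');L=lids(f,(330,190,400,230));print(L,[onz(f,l[0],l[1],.072) for l in L])
L=lids(t,(265,140,320,200));print(L,[onz(t,l[0],l[1],.072) for l in L])
go([.575,.1714,.034],-60,38,-1,0)"
```

```text
time: 49.72
time: 50.05
t 50.05 q [-0.621, 0.902, -0.497, 1.691, 1.111, 1.519, 1.985] p [0.5114, 0.2727, 0.1258] az -60.7 b 37.5 yz 0.008 F [0.1, -0.3, 0.3] w 0.0855
[(np.float64(361.5), np.float64(208.0), np.int32(28), np.int32(21), np.int32(447))] [array([0.57773823, 0.17136065, 0.072     ])]
[(np.float64(295.5), np.float64(160.0), np.int32(48), np.int32(41), np.int32(1357))] [array([0.59470882, 0.1426629 , 0.072     ])]
dpos [0.0604, -0.0983, -0.0902] twist [0.008, 0.0, 0.006] deg 0.5
```

```bash
python3 -m crank '[{"delta_pos":[0.01,-0.016,-0.015],"twist":[0.008,0,0.006],"gripper":0},{"delta_pos":[0.02,-0.033,-0.03],"twist":[0.008,0,0.006],"gripper":0},{"delta_pos":[0.03,-0.05,-0.045],"twist":[0.008,0,0.006],"gripper":0},{"delta_pos":[0.04,-0.066,-0.06],"twist":[0.008,0,0.006],"gripper":0},{"delta_pos":[0.049,-0.08,-0.074],"twist":[0.008,0,0.006],"gripper":0},{"delta_pos":[0.056,-0.091,-0.083],"twist":[0.008,0,0.006],"gripper":0},{"delta_pos":[0.06,-0.098,-0.09],"twist":[0.008,0,0.006],"gripper":0},{"delta_pos":[0.06,-0.098,-0.09],"twist":[0.008,0,0.006],"gripper":0},{"delta_pos":[0.06,-0.098,-0.09],"twist":[0.008,0,0.006],"gripper":0}]'; python3 -m crank '[{"delta_pos":[0,0,0],"twist":[0,0,0],"gripper":60},{"delta_pos":[0,0,0],"twist":[0,0,0],"gripper":90},{"delta_pos":[0,0,0],"twist":[0,0,0],"gripper":120},{"delta_pos":[0,0,0],"twist":[0,0,0],"gripper":180},{"delta_pos":[0,0,0],"twist":[0,0,0],"gripper":255},{"delta_pos":[0,0,0],"twist":[0,0,0],"gripper":255},{"delta_pos":[0,0,0],"twist":[0,0,0],"gripper":255},{"delta_pos":[0,0,0],"twist":[0,0,0],"gripper":255},{"delta_pos":[0,0,0],"twist":[0,0,0],"gripper":255},{"delta_pos":[0,0,0],"twist":[0,0,0],"gripper":255}]' 100; python3 log.py; python3 -c "
from h import *
pickle.dump(status.state(),open('g_small.pkl','wb'))"
python3 -m crank '[{"delta_pos":[0,0,0.004],"twist":[0,0,0],"gripper":255},{"delta_pos":[0,0,0.012],"twist":[0,0,0],"gripper":255},{"delta_pos":[0,0,0.028],"twist":[0,0,0],"gripper":255},{"delta_pos":[0,0,0.05],"twist":[0,0,0],"gripper":255},{"delta_pos":[0,0,0.075],"twist":[0,0,0],"gripper":255},{"delta_pos":[0,0,0.1],"twist":[0,0,0],"gripper":255},{"delta_pos":[0,0,0.125],"twist":[0,0,0],"gripper":255},{"delta_pos":[0,0,0.15],"twist":[0,0,0],"gripper":255},{"delta_pos":[0,0,0.18],"twist":[0,0,0],"gripper":255},{"delta_pos":[0,0,0.21],"twist":[0,0,0],"gripper":255},{"delta_pos":[0,0,0.23],"twist":[0,0,0],"gripper":255},{"delta_pos":[0,0,0.23],"twist":[0,0,0],"gripper":255}]'; python3 log.py; python3 - <<'E'
from plan import *
from h import go,grab
go([.65,0,.38],-60,-5,-1)
q=status.state()['joints']
p0,R0=fk(q,P);p,T=grasp([.65,0,.38],-60,-5,-1);w=(T*R0.inv()).as_rotvec();x=q
for k in range(1,4):
    x,e=ik(p0+(p-p0)*k/3,Ro.from_rotvec(w*k/3)*R0,x,3e-3);print(x,round(e,4))
E
```

```text
time: 50.9
position: [0.572, 0.1761, 0.0374]
orientation: [3.141, -0.907, -1.047]
force: [-0.5, 0.9, -0.3]
width: 0.0855
time: 51.73
position: [0.5717, 0.1776, 0.0379]
orientation: [-3.141, -0.907, -1.045]
force: [-3.0, 2.7, 5.4]
width: 0.0577
t 51.73 q [-0.495, 1.004, -0.403, 1.75, 1.287, 1.334, 1.935] p [0.5717, 0.1776, 0.0379] az -59.8 b 38.0 yz -0.001 F [-3.0, 2.7, 5.4] w 0.0577
time: 52.73
position: [0.5729, 0.1766, 0.2717]
orientation: [-3.131, -0.907, -1.055]
force: [0.7, 0.2, -2.7]
width: 0.0574
t 52.73 q [-0.427, 0.623, -0.496, 1.749, 1.107, 1.49, 2.265] p [0.5729, 0.1766, 0.2717] az -59.7 b 38.0 yz -0.006 F [0.7, 0.2, -2.7] w 0.0574
dpos [0.0741, -0.1714, 0.1077] twist [-0.653, -0.37, -0.003] deg 43.0
[-0.46  0.64 -0.4   1.79  1.27  1.6   2.23] 0.0
[-0.47  0.67 -0.3   1.84  1.44  1.69  2.19] 0.0
[-0.45  0.71 -0.17  1.88  1.63  1.77  2.14] 0.0
```

```bash
python3 -m crank '[{"delta_pos":[0.005,-0.012,0.008],"twist":[-0.047,-0.026,0],"gripper":255},{"delta_pos":[0.014,-0.033,0.021],"twist":[-0.125,-0.071,0],"gripper":255},{"delta_pos":[0.023,-0.054,0.034],"twist":[-0.205,-0.116,-0.001],"gripper":255},{"delta_pos":[0.032,-0.075,0.047],"twist":[-0.285,-0.161,-0.001],"gripper":255},{"delta_pos":[0.041,-0.096,0.06],"twist":[-0.365,-0.207,-0.002],"gripper":255},{"delta_pos":[0.05,-0.117,0.073],"twist":[-0.445,-0.252,-0.002],"gripper":255},{"delta_pos":[0.059,-0.137,0.086],"twist":[-0.523,-0.296,-0.002],"gripper":255},{"delta_pos":[0.068,-0.157,0.099],"twist":[-0.6,-0.34,-0.003],"gripper":255},{"delta_pos":[0.074,-0.171,0.108],"twist":[-0.653,-0.37,-0.003],"gripper":255},{"delta_pos":[0.074,-0.171,0.108],"twist":[-0.653,-0.37,-0.003],"gripper":255},{"delta_pos":[0.074,-0.171,0.108],"twist":[-0.653,-0.37,-0.003],"gripper":255}]'|head -1; python3 log.py;  python3 -m crank '[{"delta_pos":[0,0,0],"twist":[0.03,-0.052,0.005],"gripper":255},{"delta_pos":[0,0,0],"twist":[0.075,-0.129,0.013],"gripper":255},{"delta_pos":[0,0,0],"twist":[0.747,-1.294,0.131],"gripper":255},{"delta_pos":[0,0,0],"twist":[0.747,-1.294,0.131],"gripper":255},{"delta_pos":[0,0,0],"twist":[0.747,-1.294,0.131],"gripper":255},{"delta_pos":[0,0,0],"twist":[0.747,-1.294,0.131],"gripper":255},{"delta_pos":[0,0,0],"twist":[0.747,-1.294,0.131],"gripper":255},{"delta_pos":[0,0,0],"twist":[0.747,-1.294,0.131],"gripper":255},{"delta_pos":[0,0,0],"twist":[0.747,-1.294,0.131],"gripper":255},{"delta_pos":[0,0,0],"twist":[0.747,-1.294,0.131],"gripper":255},{"delta_pos":[0,0,0],"twist":[0.747,-1.294,0.131],"gripper":255},{"delta_pos":[0,0,0],"twist":[0.747,-1.294,0.131],"gripper":255}]'|head -1; python3 log.py; python3 -c "
from h import *
go([.65,0,.38],-60,-5,1)"
```

```text
time: 53.65
t 53.65 q [-0.458, 0.722, -0.167, 1.877, 1.617, 1.773, 2.132] p [0.6456, 0.0037, 0.3734] az -60.3 b -4.9 yz 0.008 F [-0.1, 0.1, -1.8] w 0.0575
time: 54.65
t 54.65 q [-0.416, 0.723, -0.228, 1.876, 1.639, 1.799, 0.732] p [0.6458, 0.006, 0.3741] az -59.9 b -4.6 yz -0.982 F [0.1, 1.4, -2.4] w 0.0579
dpos [0.0012, -0.0008, 0.0054] twist [0.864, -1.505, 0.144] deg 99.8
```

```bash
python3 -m crank '[{"delta_pos":[0,0,0],"twist":[0.864,-1.503,0.147],"gripper":255},{"delta_pos":[0,0,0],"twist":[0.864,-1.503,0.147],"gripper":255},{"delta_pos":[0,0,0],"twist":[0.864,-1.503,0.147],"gripper":255},{"delta_pos":[0,0,0],"twist":[0.864,-1.503,0.147],"gripper":255},{"delta_pos":[0,0,0],"twist":[0.864,-1.503,0.147],"gripper":255},{"delta_pos":[0,0,0],"twist":[0.864,-1.503,0.147],"gripper":255},{"delta_pos":[0,0,0],"twist":[0.864,-1.503,0.147],"gripper":255},{"delta_pos":[0,0,0],"twist":[0.864,-1.503,0.147],"gripper":255},{"delta_pos":[0,0,0],"twist":[0.864,-1.503,0.147],"gripper":255},{"delta_pos":[0,0,0],"twist":[0.864,-1.503,0.147],"gripper":255},{"delta_pos":[0,0,0],"twist":[0.864,-1.503,0.147],"gripper":255},{"delta_pos":[0,0,0],"twist":[0.864,-1.503,0.147],"gripper":255}]'|head -1; python3 -m crank '[{"delta_pos":[0,0,0],"twist":[0.12,-0.209,0.02],"gripper":255},{"delta_pos":[0,0,0],"twist":[0.12,-0.209,0.02],"gripper":255},{"delta_pos":[0,0,0],"twist":[0.12,-0.209,0.02],"gripper":255},{"delta_pos":[0,0,0],"twist":[0.12,-0.209,0.02],"gripper":255},{"delta_pos":[0,0,0],"twist":[0.12,-0.209,0.02],"gripper":255}]'|head -1; python3 log.py;  python3 -c "
from h import *
a=grab('scene','s9')"
```

```text
time: 55.65
time: 56.07
t 56.07 q [-0.367, 0.733, -0.292, 1.873, 1.667, 1.84, -0.995] p [0.6459, 0.0052, 0.3746] az -60.0 b -4.9 yz -0.009 F [-0.1, 0.4, -2.2] w 0.0576
```

View pics/s9.png

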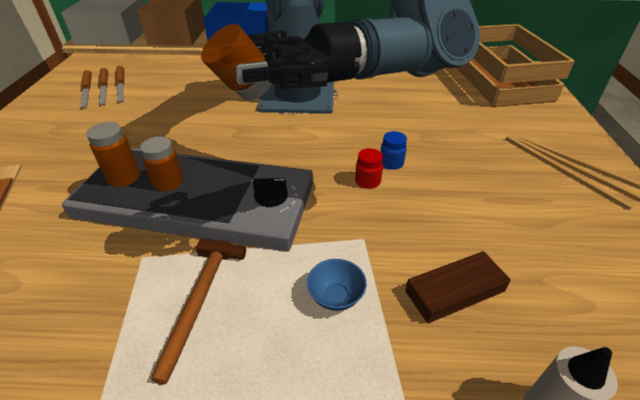

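Small is inverted at (235,55) and everything else is unmoved. Hold, then turn it back.

```bash
python3 -m crank '[{"delta_pos":[0,0,0],"twist":[0,0,0],"gripper":255},{"delta_pos":[0,0,0],"twist":[0,0,0],"gripper":255},{"delta_pos":[0,0,0],"twist":[0,0,0],"gripper":255},{"delta_pos":[0,0,0],"twist":[0,0,0],"gripper":255},{"delta_pos":[0,0,0],"twist":[0,0,0],"gripper":255},{"delta_pos":[0,0,0],"twist":[0,0,0],"gripper":255},{"delta_pos":[0,0,0],"twist":[0,0,0],"gripper":255},{"delta_pos":[0,0,0],"twist":[0,0,0],"gripper":255},{"delta_pos":[0,0,0],"twist":[0,0,0],"gripper":255},{"delta_pos":[0,0,0],"twist":[0,0,0],"gripper":255},{"delta_pos":[0,0,0],"twist":[0,0,0],"gripper":255},{"delta_pos":[0,0,0],"twist":[0,0,0],"gripper":255}]' | head -1
python3 -m crank '[{"delta_pos":[0,0,0],"twist":[0,0,0],"gripper":255},{"delta_pos":[0,0,0],"twist":[0,0,0],"gripper":255},{"delta_pos":[0,0,0],"twist":[0,0,0],"gripper":255},{"delta_pos":[0,0,0],"twist":[0,0,0],"gripper":255},{"delta_pos":[0,0,0],"twist":[0,0,0],"gripper":255},{"delta_pos":[0,0,0],"twist":[0,0,0],"gripper":255},{"delta_pos":[0,0,0],"twist":[0,0,0],"gripper":255},{"delta_pos":[0,0,0],"twist":[0,0,0],"gripper":255},{"delta_pos":[0,0,0],"twist":[0,0,0],"gripper":255},{"delta_pos":[0,0,0],"twist":[0,0,0],"gripper":255},{"delta_pos":[0,0,0],"twist":[0,0,0],"gripper":255},{"delta_pos":[0,0,0],"twist":[0,0,0],"gripper":255}]' | head -1
python3 -m crank '[{"delta_pos":[0,0,0],"twist":[0,0,0],"gripper":255},{"delta_pos":[0,0,0],"twist":[0,0,0],"gripper":255},{"delta_pos":[0,0,0],"twist":[0,0,0],"gripper":255},{"delta_pos":[0,0,0],"twist":[0,0,0],"gripper":255},{"delta_pos":[0,0,0],"twist":[0,0,0],"gripper":255},{"delta_pos":[0,0,0],"twist":[0,0,0],"gripper":255},{"delta_pos":[0,0,0],"twist":[0,0,0],"gripper":255},{"delta_pos":[0,0,0],"twist":[0,0,0],"gripper":255},{"delta_pos":[0,0,0],"twist":[0,0,0],"gripper":255},{"delta_pos":[0,0,0],"twist":[0,0,0],"gripper":255},{"delta_pos":[0,0,0],"twist":[0,0,0],"gripper":255},{"delta_pos":[0,0,0],"twist":[0,0,0],"gripper":255}]' | head -1
python3 -m crank '[{"delta_pos":[0,0,0],"twist":[0,0,0],"gripper":255},{"delta_pos":[0,0,0],"twist":[0,0,0],"gripper":255},{"delta_pos":[0,0,0],"twist":[0,0,0],"gripper":255},{"delta_pos":[0,0,0],"twist":[0,0,0],"gripper":255},{"delta_pos":[0,0,0],"twist":[0,0,0],"gripper":255},{"delta_pos":[0,0,0],"twist":[0,0,0],"gripper":255},{"delta_pos":[0,0,0],"twist":[0,0,0],"gripper":255},{"delta_pos":[0,0,0],"twist":[0,0,0],"gripper":255},{"delta_pos":[0,0,0],"twist":[0,0,0],"gripper":255},{"delta_pos":[0,0,0],"twist":[0,0,0],"gripper":255},{"delta_pos":[0,0,0],"twist":[0,0,0],"gripper":255},{"delta_pos":[0,0,0],"twist":[0,0,0],"gripper":255}]' | head -1
python3 -m crank '[{"delta_pos":[0,0,0],"twist":[0,0,0],"gripper":255},{"delta_pos":[0,0,0],"twist":[0,0,0],"gripper":255},{"delta_pos":[0,0,0],"twist":[0,0,0],"gripper":255},{"delta_pos":[0,0,0],"twist":[0,0,0],"gripper":255},{"delta_pos":[0,0,0],"twist":[0,0,0],"gripper":255},{"delta_pos":[0,0,0],"twist":[0,0,0],"gripper":255},{"delta_pos":[0,0,0],"twist":[0,0,0],"gripper":255},{"delta_pos":[0,0,0],"twist":[0,0,0],"gripper":255},{"delta_pos":[0,0,0],"twist":[0,0,0],"gripper":255},{"delta_pos":[0,0,0],"twist":[0,0,0],"gripper":255},{"delta_pos":[0,0,0],"twist":[0,0,0],"gripper":255},{"delta_pos":[0,0,0],"twist":[0,0,0],"gripper":255}]' | head -1
python3 -m crank '[{"delta_pos":[0,0,0],"twist":[0,0,0],"gripper":255},{"delta_pos":[0,0,0],"twist":[0,0,0],"gripper":255},{"delta_pos":[0,0,0],"twist":[0,0,0],"gripper":255},{"delta_pos":[0,0,0],"twist":[0,0,0],"gripper":255},{"delta_pos":[0,0,0],"twist":[0,0,0],"gripper":255},{"delta_pos":[0,0,0],"twist":[0,0,0],"gripper":255},{"delta_pos":[0,0,0],"twist":[0,0,0],"gripper":255},{"delta_pos":[0,0,0],"twist":[0,0,0],"gripper":255},{"delta_pos":[0,0,0],"twist":[0,0,0],"gripper":255},{"delta_pos":[0,0,0],"twist":[0,0,0],"gripper":255},{"delta_pos":[0,0,0],"twist":[0,0,0],"gripper":255},{"delta_pos":[0,0,0],"twist":[0,0,0],"gripper":255}]' | head -1
python3 -m crank '[{"delta_pos":[0,0,0],"twist":[0,0,0],"gripper":255},{"delta_pos":[0,0,0],"twist":[0,0,0],"gripper":255},{"delta_pos":[0,0,0],"twist":[0,0,0],"gripper":255},{"delta_pos":[0,0,0],"twist":[0,0,0],"gripper":255},{"delta_pos":[0,0,0],"twist":[0,0,0],"gripper":255},{"delta_pos":[0,0,0],"twist":[0,0,0],"gripper":255},{"delta_pos":[0,0,0],"twist":[0,0,0],"gripper":255},{"delta_pos":[0,0,0],"twist":[0,0,0],"gripper":255},{"delta_pos":[0,0,0],"twist":[0,0,0],"gripper":255},{"delta_pos":[0,0,0],"twist":[0,0,0],"gripper":255},{"delta_pos":[0,0,0],"twist":[0,0,0],"gripper":255},{"delta_pos":[0,0,0],"twist":[0,0,0],"gripper":255}]' | head -1
python3 -m crank '[{"delta_pos":[0,0,0],"twist":[0,0,0],"gripper":255},{"delta_pos":[0,0,0],"twist":[0,0,0],"gripper":255},{"delta_pos":[0,0,0],"twist":[0,0,0],"gripper":255},{"delta_pos":[0,0,0],"twist":[0,0,0],"gripper":255},{"delta_pos":[0,0,0],"twist":[0,0,0],"gripper":255},{"delta_pos":[0,0,0],"twist":[0,0,0],"gripper":255},{"delta_pos":[0,0,0],"twist":[0,0,0],"gripper":255},{"delta_pos":[0,0,0],"twist":[0,0,0],"gripper":255},{"delta_pos":[0,0,0],"twist":[0,0,0],"gripper":255},{"delta_pos":[0,0,0],"twist":[0,0,0],"gripper":255},{"delta_pos":[0,0,0],"twist":[0,0,0],"gripper":255},{"delta_pos":[0,0,0],"twist":[0,0,0],"gripper":255}]' | head -1
python3 -m crank '[{"delta_pos":[0,0,0],"twist":[0,0,0],"gripper":255},{"delta_pos":[0,0,0],"twist":[0,0,0],"gripper":255},{"delta_pos":[0,0,0],"twist":[0,0,0],"gripper":255},{"delta_pos":[0,0,0],"twist":[0,0,0],"gripper":255},{"delta_pos":[0,0,0],"twist":[0,0,0],"gripper":255},{"delta_pos":[0,0,0],"twist":[0,0,0],"gripper":255},{"delta_pos":[0,0,0],"twist":[0,0,0],"gripper":255},{"delta_pos":[0,0,0],"twist":[0,0,0],"gripper":255},{"delta_pos":[0,0,0],"twist":[0,0,0],"gripper":255}]' | head -1
python3 -m crank '[{"delta_pos":[0,0,0],"twist":[-0.03,0.052,-0.005],"gripper":255},{"delta_pos":[0,0,0],"twist":[-0.075,0.129,-0.013],"gripper":255},{"delta_pos":[0,0,0],"twist":[-0.747,1.294,-0.131],"gripper":255},{"delta_pos":[0,0,0],"twist":[-0.747,1.294,-0.131],"gripper":255},{"delta_pos":[0,0,0],"twist":[-0.747,1.294,-0.131],"gripper":255},{"delta_pos":[0,0,0],"twist":[-0.747,1.294,-0.131],"gripper":255},{"delta_pos":[0,0,0],"twist":[-0.747,1.294,-0.131],"gripper":255},{"delta_pos":[0,0,0],"twist":[-0.747,1.294,-0.131],"gripper":255},{"delta_pos":[0,0,0],"twist":[-0.747,1.294,-0.131],"gripper":255},{"delta_pos":[0,0,0],"twist":[-0.747,1.294,-0.131],"gripper":255},{"delta_pos":[0,0,0],"twist":[-0.747,1.294,-0.131],"gripper":255},{"delta_pos":[0,0,0],"twist":[-0.747,1.294,-0.131],"gripper":255}]'|head -1
python3 -m crank '[{"delta_pos":[0,0,0],"twist":[-0.747,1.294,-0.131],"gripper":255},{"delta_pos":[0,0,0],"twist":[-0.747,1.294,-0.131],"gripper":255},{"delta_pos":[0,0,0],"twist":[-0.747,1.294,-0.131],"gripper":255},{"delta_pos":[0,0,0],"twist":[-0.747,1.294,-0.131],"gripper":255},{"delta_pos":[0,0,0],"twist":[-0.747,1.294,-0.131],"gripper":255},{"delta_pos":[0,0,0],"twist":[-0.747,1.294,-0.131],"gripper":255},{"delta_pos":[0,0,0],"twist":[-0.747,1.294,-0.131],"gripper":255},{"delta_pos":[0,0,0],"twist":[-0.747,1.294,-0.131],"gripper":255},{"delta_pos":[0,0,0],"twist":[-0.747,1.294,-0.131],"gripper":255},{"delta_pos":[0,0,0],"twist":[-0.747,1.294,-0.131],"gripper":255},{"delta_pos":[0,0,0],"twist":[-0.747,1.294,-0.131],"gripper":255},{"delta_pos":[0,0,0],"twist":[-0.747,1.294,-0.131],"gripper":255}]'|head -1
python3 log.py; timeout 60 python3 - <<'E'
from h import *
from plan import *
g=pickle.load(open('g_small.pkl','rb'))
place(g,(.575,.1714),(.499,-.130),-105,.13)
q=status.state()['joints'];D=Ro.from_euler('Z',np.radians(-45))
T=D*Ro.from_euler('xyz',g['orientation']);p=np.array([.499,-.130,.175])+D.apply(g['position']-[.575,.1714,0])
p0,R0=fk(q,P);w=(T*R0.inv()).as_rotvec();x=q
for k in range(1,5):
    x,e=ik(p0+(p-p0)*k/4,Ro.from_rotvec(w*k/4)*R0,x,3e-3);print(x,round(e,4))
x,e=ik(p-[0,0,.13],T,x);print(x,e)
E
```

```text
time: 57.12
time: 58.12
time: 59.12
time: 60.12
time: 61.12
time: 62.12
time: 63.12
time: 64.12
time: 64.87
time: 65.87
time: 66.87
t 66.87 q [-0.469, 0.719, -0.154, 1.881, 1.618, 1.765, 1.893] p [0.646, 0.0045, 0.3748] az -60.0 b -5.1 yz -0.227 F [-0.5, -0.1, -2.5] w 0.0577
dpos [-0.1449, -0.1279, -0.1618] twist [0.728, 0.328, -0.678] deg 60.0
[-0.4   0.69 -0.21  1.86  1.41  1.7   1.9 ] 0.0
[-0.31  0.67 -0.25  1.85  1.22  1.63  1.92] 0.0
[-0.19  0.65 -0.28  1.84  1.05  1.54  1.97] 0.0
[-0.05  0.65 -0.3   1.83  0.89  1.45  2.05] 0.0
[-0.08  0.88 -0.26  1.83  0.97  1.32  1.88] 3.0576333286780435e-06
```

```bash
python3 -m crank '[{"delta_pos":[-0.006,-0.006,-0.007],"twist":[0.033,0.015,-0.031],"gripper":255},{"delta_pos":[-0.02,-0.017,-0.022],"twist":[0.099,0.045,-0.092],"gripper":255},{"delta_pos":[-0.033,-0.029,-0.037],"twist":[0.165,0.075,-0.154],"gripper":255},{"delta_pos":[-0.046,-0.041,-0.051],"twist":[0.232,0.104,-0.216],"gripper":255},{"delta_pos":[-0.059,-0.052,-0.066],"twist":[0.298,0.134,-0.277],"gripper":255},{"delta_pos":[-0.073,-0.064,-0.081],"twist":[0.364,0.164,-0.339],"gripper":255},{"delta_pos":[-0.086,-0.076,-0.096],"twist":[0.43,0.194,-0.401],"gripper":255},{"delta_pos":[-0.099,-0.087,-0.11],"twist":[0.496,0.224,-0.462],"gripper":255},{"delta_pos":[-0.112,-0.099,-0.125],"twist":[0.563,0.253,-0.524],"gripper":255},{"delta_pos":[-0.125,-0.11,-0.14],"twist":[0.629,0.283,-0.585],"gripper":255},{"delta_pos":[-0.138,-0.122,-0.154],"twist":[0.695,0.313,-0.647],"gripper":255},{"delta_pos":[-0.145,-0.128,-0.162],"twist":[0.728,0.328,-0.678],"gripper":255}]'|head -1
python3 -m crank '[{"delta_pos":[0,0,0],"twist":[0,0,0],"gripper":255},{"delta_pos":[0,0,0],"twist":[0,0,0],"gripper":255},{"delta_pos":[0,0,0],"twist":[0,0,0],"gripper":255}]'|head -1
python3 log.py; python3 - <<'E'
from h import *
g=pickle.load(open('g_small.pkl','rb'))
place(g,(.575,.1714),(.499,-.130),-105,.0)
f=grab('scene');cv2.imwrite('pics/s10.png',cv2.resize(f['image'][20:250,30:380],None,fx=2,fy=2)[...,::-1])
for z in (.175,.205,.247): print(proj(f,[.499,-.13,z]))
E
```

```text
time: 67.87
time: 68.12
t 68.12 q [-0.056, 0.653, -0.297, 1.83, 0.886, 1.452, 2.048] p [0.5015, -0.1225, 0.213] az -104.8 b 38.0 yz -0.006 F [-0.6, 1.1, -3.0] w 0.0575
dpos [-0.0005, -0.0008, -0.1301] twist [0.002, 0.005, 0.001] deg 0.3
[200.72074988 133.84443565]
[197.2998923  119.59243408]
[192.17452301  98.2390835 ]
```

View pics/s10.png

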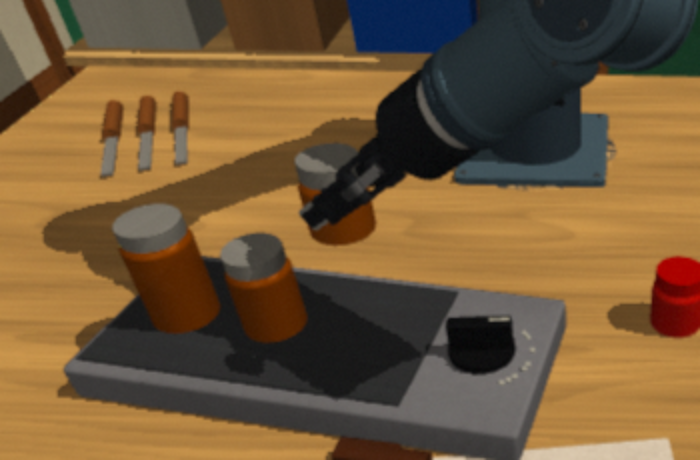

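Small jar hangs upright over the third slot (foot at about (342,235) in the crop), with big and middle standing beside it. Lowering.

```bash
python3 -m crank '[{"delta_pos":[0,0,-0.01],"twist":[0,0,0],"gripper":255},{"delta_pos":[0,0,-0.03],"twist":[0.002,0.005,0.001],"gripper":255},{"delta_pos":[0,-0.001,-0.055],"twist":[0.002,0.005,0.001],"gripper":255},{"delta_pos":[0,-0.001,-0.08],"twist":[0.002,0.005,0.001],"gripper":255},{"delta_pos":[0,-0.001,-0.1],"twist":[0.002,0.005,0.001],"gripper":255},{"delta_pos":[0,-0.001,-0.112],"twist":[0.002,0.005,0.001],"gripper":255},{"delta_pos":[0,-0.001,-0.12],"twist":[0.002,0.005,0.001],"gripper":255},{"delta_pos":[0,-0.001,-0.124],"twist":[0.002,0.005,0.001],"gripper":255},{"delta_pos":[0,-0.001,-0.127],"twist":[0.002,0.005,0.001],"gripper":255},{"delta_pos":[0,-0.001,-0.128],"twist":[0.002,0.005,0.001],"gripper":255},{"delta_pos":[0,-0.001,-0.1285],"twist":[0.002,0.005,0.001],"gripper":255}]'
python3 -m crank '[{"delta_pos":[0,0,-0.0005],"twist":[0,0,0],"gripper":255},{"delta_pos":[0,0,-0.001],"twist":[0,0,0],"gripper":255},{"delta_pos":[0,0,-0.001],"twist":[0,0,0],"gripper":255}]'; python3 -m crank '[{"delta_pos":[0,0,-0.0005],"twist":[0,0,0],"gripper":255},{"delta_pos":[0,0,-0.001],"twist":[0,0,0],"gripper":255},{"delta_pos":[0,0,-0.001],"twist":[0,0,0],"gripper":255}]'
```

```text
time: 69.08
position: [0.5014, -0.1245, 0.0849]
orientation: [-3.14, -0.906, -1.837]
force: [-0.1, 1.5, -2.2]
width: 0.0575
time: 69.33
position: [0.5012, -0.1246, 0.0836]
orientation: [-3.141, -0.906, -1.836]
force: [-0.0, 0.6, -3.0]
width: 0.0578
time: 69.58
position: [0.5011, -0.1246, 0.0829]
orientation: [-3.141, -0.907, -1.836]
force: [-0.6, 1.2, 3.4]
width: 0.0574
```

```bash
python3 -m crank '[{"delta_pos":[0,0,0],"twist":[0,0,0],"gripper":255},{"delta_pos":[0,0,0.0003],"twist":[0,0,0],"gripper":100},{"delta_pos":[0,0,0.0003],"twist":[0,0,0],"gripper":70},{"delta_pos":[0,0,0.0003],"twist":[0,0,0],"gripper":40},{"delta_pos":[0,0,0.0003],"twist":[0,0,0],"gripper":0},{"delta_pos":[0,0,0.0003],"twist":[0,0,0],"gripper":0},{"delta_pos":[0,0,0.0003],"twist":[0,0,0],"gripper":0},{"delta_pos":[0,0,0.0003],"twist":[0,0,0],"gripper":0},{"delta_pos":[0,0,0.0003],"twist":[0,0,0],"gripper":0}]'; python3 -m crank '[{"delta_pos":[0.002,0.009,0.007],"twist":[0,0,0],"gripper":0},{"delta_pos":[0.006,0.023,0.019],"twist":[0,0,0],"gripper":0},{"delta_pos":[0.01,0.038,0.031],"twist":[0,0,0],"gripper":0},{"delta_pos":[0.014,0.053,0.043],"twist":[0,0,0],"gripper":0},{"delta_pos":[0.018,0.068,0.055],"twist":[0,0,0],"gripper":0},{"delta_pos":[0.025,0.092,0.074],"twist":[0,0,0],"gripper":0},{"delta_pos":[0.025,0.11,0.11],"twist":[0,0,0],"gripper":0},{"delta_pos":[0.025,0.13,0.145],"twist":[0,0,0],"gripper":0},{"delta_pos":[0.025,0.15,0.18],"twist":[0,0,0],"gripper":0},{"delta_pos":[0.025,0.16,0.22],"twist":[0,0,0],"gripper":0},{"delta_pos":[0.025,0.16,0.24],"twist":[0,0,0],"gripper":0}]'; python3 log.py; timeout 60 python3 - <<'E'
from h import *
f=grab('scene','s11');t=grab('top');pickle.dump((f,t),open('f11.pkl','wb'))
a=f['image'][110:260,60:330];cv2.imwrite('pics/s11c.png',cv2.resize(a,None,fx=2.9,fy=2.9,interpolation=2)[...,::-1])
E
```

```text
time: 70.33
position: [0.501, -0.1246, 0.0825]
orientation: [3.141, -0.906, -1.835]
force: [0.4, -0.5, -0.4]
width: 0.0852
time: 71.25
position: [0.5265, 0.0399, 0.3271]
orientation: [-3.137, -0.901, -1.834]
force: [0.8, -0.1, 0.1]
width: 0.0852
t 71.25 q [-0.25, 0.616, -0.377, 1.562, 0.734, 1.787, 2.091] p [0.5265, 0.0399, 0.3271] az -104.8 b 38.4 yz -0.003 F [0.8, -0.1, 0.1] w 0.0852
```

View pics/s11c.png

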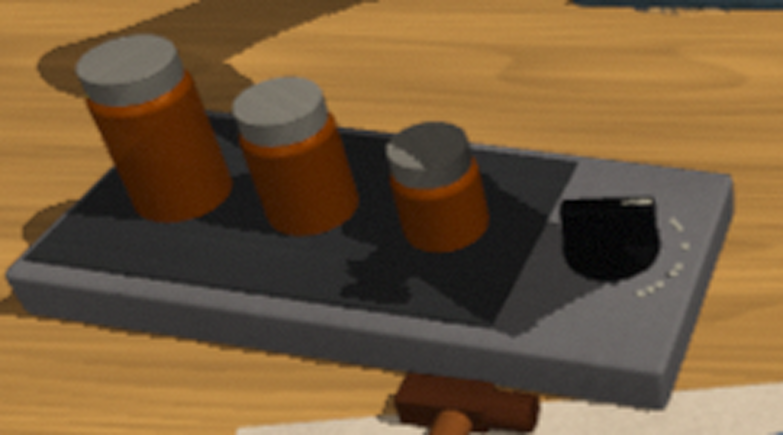

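All three jars stand upright on the black plate, and the dial's white line points away from the plate. Measuring the dial heading and planning the grip.

```bash
timeout 100 python3 - <<'E'
from h import *
from plan import *
F=pickle.load(open('f0.pkl','rb'));T=F['top'];f,t=pickle.load(open('f11.pkl','rb'))
np.set_printoptions(suppress=True,precision=4)
g=cv2.cvtColor(np.array(T['image']),cv2.COLOR_RGB2GRAY)
ys,xs=np.where(g[178:208,346:379]<60);d=onz(T,(xs.min()+xs.max())/2+346,(ys.min()+ys.max())/2+178,.052);print('disc bbox ctr',d,xs.min()+346,xs.max()+346,ys.min()+178,ys.max()+178)
ctr=proj(T,[.518,-.010,.052]);print('pred dial px',ctr)
m=np.zeros_like(g);m[183:203,347:377]=g[183:203,347:377]
yy,xx=np.where(m>130)
# keep pixels inside disc radius 12
k=np.hypot(xx-362.5,yy-193)<13;W=np.array([onz(T,x,y,.084)[:2] for x,y in zip(xx[k],yy[k])]);print(len(W),W.mean(0))
v=np.linalg.svd(W-W.mean(0))[2][0];print('line heading',np.degrees(np.arctan2(v[1],v[0])),'from centre',np.degrees(np.arctan2(*(W.mean(0)-[.518,-.010])[::-1])))
q=status.state()['joints']
for h in (105+90,105-90):
  for dh in (0,-40):
    TT=down(h+dh);p=np.array([.518,-.010,.15]);x,e=ik(p,TT,q if dh==0 else x,3e-3);print(h,dh,x,e)
E
```

```text
disc bbox ctr [ 0.5192 -0.0096  0.052 ] 348 377 179 207
pred dial px [362.681  193.5166]
15 [0.5181 0.0107]
line heading -89.2835611465865 from centre 89.84136852827963
195 0 [ 0.6902  0.709  -1.0235  1.9266  0.7529  0.9496  2.7   ] 2.7877262682566116e-05
195 -40 [ 0.5935  0.6317 -0.8698  1.9313  0.6285  0.8749  2.0998] 9.104808244803426e-06
15 0 [-0.2177  0.4696  0.1893  1.9778 -0.1317  0.7057  0.3138] 2.975635506217059e-05
15 -40 [-0.3599  0.4874  0.3718  1.9861 -0.2628  0.7141 -0.2639] 9.936032786979652e-06
```

```bash
timeout 60 python3 - <<'E'
from h import *
from plan import *
q=status.state()['joints'];goR([.5185,-.010,.20],down(184))
p0,R0=fk(q,P);T=down(184);p=np.array([.5185,-.01,.2]);w=(T*R0.inv()).as_rotvec();x=q
for k in range(1,4): x,e=ik(p0+(p-p0)*k/3,Ro.from_rotvec(w*k/3)*R0,x,3e-3);print(x,round(e,4))
x,e=ik(np.array([.5185,-.01,.082]),T,x,3e-3);print(x,e)
x,e=ik(np.array([.5185,-.01,.082]),down(157),x,3e-3);print(x,e)
E
```

```text
dpos [-0.0085, -0.0477, -0.1267] twist [0.902, -0.082, 0.312] deg 54.9
[-0.08  0.51 -0.45  1.7   0.65  1.46  2.24] 0.0
[ 0.14  0.44 -0.52  1.83  0.53  1.14  2.48] 0.0
[ 0.61  0.54 -0.88  1.9   0.51  0.94  2.7 ] 0.0
[ 0.49  0.71 -0.72  1.96  0.7   0.74  2.55] 6.65410437478429e-06
[ 0.41  0.67 -0.61  1.97  0.6   0.69  2.16] 6.89865883386501e-06
```

```bash
python3 -m crank '[{"delta_pos":[-0.001,-0.005,0],"twist":[0.09,-0.008,0.031],"gripper":0},{"delta_pos":[-0.002,-0.01,0],"twist":[0.18,-0.016,0.062],"gripper":0},{"delta_pos":[-0.003,-0.015,0],"twist":[0.27,-0.025,0.094],"gripper":0},{"delta_pos":[-0.004,-0.02,0],"twist":[0.36,-0.033,0.125],"gripper":0},{"delta_pos":[-0.005,-0.025,-0.01],"twist":[0.45,-0.041,0.156],"gripper":0},{"delta_pos":[-0.006,-0.03,-0.025],"twist":[0.54,-0.049,0.187],"gripper":0},{"delta_pos":[-0.007,-0.035,-0.045],"twist":[0.63,-0.057,0.218],"gripper":0},{"delta_pos":[-0.008,-0.04,-0.065],"twist":[0.72,-0.066,0.25],"gripper":0},{"delta_pos":[-0.008,-0.045,-0.085],"twist":[0.81,-0.074,0.281],"gripper":0},{"delta_pos":[-0.0085,-0.0477,-0.1],"twist":[0.902,-0.082,0.312],"gripper":0},{"delta_pos":[-0.0085,-0.0477,-0.1],"twist":[0.902,-0.082,0.312],"gripper":0},{"delta_pos":[-0.0085,-0.0477,-0.1],"twist":[0.902,-0.082,0.312],"gripper":0}]'|head -1; python3 log.py; python3 - <<'E'
from h import *
goR([.5185,-.010,.12],down(184))
f=grab('wrist','w1');pickle.dump(f,open('w1.pkl','wb'))
for X in ([.5185,-.01,.084],[.499,-.13,.117]): print(proj(f,X))
E
```

```text
time: 72.35
t 72.35 q [0.615, 0.504, -0.868, 1.88, 0.46, 0.981, 2.749] p [0.516, -0.0164, 0.2207] az -165.6 b 89.5 yz 0.009 F [-0.2, -1.4, -0.6] w 0.085
dpos [0.0025, 0.0064, -0.1007] twist [0.002, -0.009, 0.004] deg 0.6
[317.56050303 201.55110015]
[360.12734407  38.89893573]
```

View pics/w1.png

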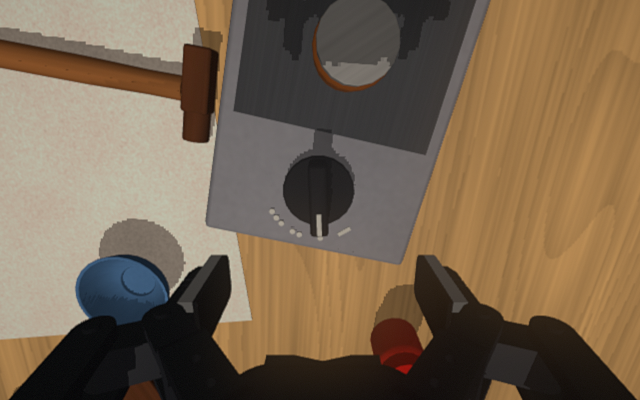

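The wrist view shows the bar at (319,190) with its white line at (319,226), pointing at about the one-dot mark (319,238). The two-dot mark is at (294,233), three dots (276,216), bar mark (344,231). Computing headings.

```bash
timeout 60 python3 - <<'E'
from h import *
f=pickle.load(open('w1.pkl','rb'));im=np.array(f['image']);g=cv2.cvtColor(im,cv2.COLOR_RGB2GRAY)
ys,xs=np.where(g[160:222,280:358]<65);print('dark bbox',xs.min()+280,xs.max()+280,ys.min()+160,ys.max()+160)
(cx,cy),r=cv2.minEnclosingCircle(np.stack([xs+280,ys+160],1).astype(np.float32)) ;print(cx,cy,r)
C=onz(f,318.5,188,.052);print('disc ctr',C)
m=np.zeros_like(g);m[205:233,312:327]=(g[205:233,312:327]>120)
yy,xx=np.where(m);W=np.array([onz(f,x,y,.084)[:2] for x,y in zip(xx,yy)]);v=np.linalg.svd(W-W.mean(0))[2][0]
print(len(W),xx.mean(),yy.mean(),'line heading',np.degrees(np.arctan2(v[1],v[0]))%180,'line ctr',W.mean(0))
for n,p in dict(one=(319.5,238),two=(294.5,233),three=(276,217),bar=(344,231.5)).items():
    X=onz(f,*p,.045);d=X[:2]-C[:2];print(n,X[:2],np.hypot(*d),np.degrees(np.arctan2(d[1],d[0])))
E
```

```text
dark bbox 283 353 160 221
317.9218444824219 188.78163146972656 35.805667877197266
disc ctr [ 0.51794573 -0.01268942  0.052     ]
76 318.63157894736844 223.8684210526316 line heading 95.34021880823558 line ctr [0.51633759 0.01009217]
one [0.51356673 0.04134068] 0.05420726157339546 94.63354287503078
two [0.53881552 0.03743735] 0.054297706114101174 67.39607427338922
three [0.55759946 0.02148879] 0.05235043987003113 40.75859345001608
bar [0.48961339 0.0327468 ] 0.05354597214173986 121.9461354044644
```

```bash
python3 -m crank '[{"delta_pos":[0.001,0.002,0],"twist":[0.002,-0.009,0.004],"gripper":0},{"delta_pos":[0.002,0.005,-0.01],"twist":[0.002,-0.009,0.004],"gripper":0},{"delta_pos":[0.002,0.005,-0.03],"twist":[0.002,-0.009,0.004],"gripper":0},{"delta_pos":[0.002,0.005,-0.05],"twist":[0.002,-0.009,0.004],"gripper":0},{"delta_pos":[0.002,0.005,-0.07],"twist":[0.002,-0.009,0.004],"gripper":0},{"delta_pos":[0.002,0.005,-0.09],"twist":[0.002,-0.009,0.004],"gripper":0},{"delta_pos":[0.002,0.005,-0.105],"twist":[0.002,-0.009,0.004],"gripper":0},{"delta_pos":[0.002,0.005,-0.12],"twist":[0.002,-0.009,0.004],"gripper":0},{"delta_pos":[0.002,0.005,-0.13],"twist":[0.002,-0.009,0.004],"gripper":0},{"delta_pos":[0.002,0.005,-0.1345],"twist":[0.002,-0.009,0.004],"gripper":0},{"delta_pos":[0.002,0.005,-0.1345],"twist":[0.002,-0.009,0.004],"gripper":0},{"delta_pos":[0.002,0.005,-0.1345],"twist":[0.002,-0.009,0.004],"gripper":0}]';python3 log.py; python3 -c "
from h import *
goR([.518,-.0115,.083],down(184))"
```

```text
time: 73.4
position: [0.5198, -0.0065, 0.0885]
orientation: [-3.137, -0.004, -1.492]
force: [-0.4, -0.1, -0.1]
width: 0.0852
t 73.4 q [0.465, 0.689, -0.706, 1.961, 0.669, 0.734, 2.574] p [0.5198, -0.0065, 0.0885] az -36.2 b 89.7 yz -0.004 F [-0.4, -0.1, -0.1] w 0.0852
dpos [-0.0018, -0.005, -0.0055] twist [0.003, 0.005, -0.009] deg 0.6
```

```bash
python3 -m crank '[{"delta_pos":[-0.0018,-0.005,-0.003],"twist":[0,0.005,-0.009],"gripper":0},{"delta_pos":[-0.0018,-0.005,-0.0055],"twist":[0,0.005,-0.009],"gripper":60},{"delta_pos":[-0.0018,-0.005,-0.0055],"twist":[0,0.005,-0.009],"gripper":110},{"delta_pos":[-0.0018,-0.005,-0.0055],"twist":[0,0.005,-0.009],"gripper":150},{"delta_pos":[-0.0018,-0.005,-0.0055],"twist":[0,0.005,-0.009],"gripper":180},{"delta_pos":[-0.0018,-0.005,-0.0055],"twist":[0,0.005,-0.009],"gripper":200},{"delta_pos":[-0.0018,-0.005,-0.0055],"twist":[0,0.005,-0.009],"gripper":220},{"delta_pos":[-0.0018,-0.005,-0.0055],"twist":[0,0.005,-0.009],"gripper":255},{"delta_pos":[-0.0018,-0.005,-0.0055],"twist":[0,0.005,-0.009],"gripper":255},{"delta_pos":[-0.0018,-0.005,-0.0055],"twist":[0,0.005,-0.009],"gripper":255},{"delta_pos":[-0.0018,-0.005,-0.0055],"twist":[0,0.005,-0.009],"gripper":255},{"delta_pos":[-0.0018,-0.005,-0.0055],"twist":[0,0.005,-0.009],"gripper":255}]' 40; python3 log.py; python3 -c "
from h import *
s,R=cur();goR(s['position'],down(157))"
```

```text
time: 74.4
position: [0.5182, -0.0122, 0.0829]
orientation: [3.142, -0.003, -1.503]
force: [1.1, -0.5, 3.8]
width: 0.0153
t 74.4 q [0.471, 0.697, -0.698, 1.963, 0.674, 0.728, 2.571] p [0.5182, -0.0122, 0.0829] az -86.6 b 89.8 yz 0.0 F [1.1, -0.5, 3.8] w 0.0153
dpos [0.0, 0.0, 0.0] twist [0.003, -0.001, -0.47] deg 26.9
```

```bash
python3 -m crank '[{"delta_pos":[0,0,0],"twist":[0,0,-0.05],"gripper":255},{"delta_pos":[0,0,0],"twist":[0,0,-0.1],"gripper":255},{"delta_pos":[0,0,0],"twist":[0,0,-0.15],"gripper":255},{"delta_pos":[0,0,0],"twist":[0,0,-0.2],"gripper":255},{"delta_pos":[0,0,0],"twist":[0,0,-0.25],"gripper":255},{"delta_pos":[0,0,0],"twist":[0,0,-0.3],"gripper":255},{"delta_pos":[0,0,0],"twist":[0,0,-0.35],"gripper":255},{"delta_pos":[0,0,0],"twist":[0,0,-0.4],"gripper":255},{"delta_pos":[0,0,0],"twist":[0,0,-0.45],"gripper":255},{"delta_pos":[0,0,0],"twist":[0,0,-0.48],"gripper":255},{"delta_pos":[0,0,0],"twist":[0,0,-0.48],"gripper":255},{"delta_pos":[0,0,0],"twist":[0,0,-0.48],"gripper":255}]'; python3 log.py; python3 -c "
from h import *
s,R=cur();print(s['torque']);goR(s['position'],down(157))"
```

```text
time: 75.4
position: [0.5164, -0.0119, 0.0828]
orientation: [3.139, -0.004, -1.983]
force: [-4.1, 0.0, 11.3]
width: 0.0151
t 75.4 q [0.391, 0.662, -0.589, 1.968, 0.572, 0.687, 2.172] p [0.5164, -0.0119, 0.0828] az -148.7 b 89.7 yz 0.003 F [-4.1, 0.0, 11.3] w 0.0151
[ 0.04307268  0.94016545 -0.06239481]
dpos [0.0, 0.0, 0.0] twist [0.003, -0.004, 0.011] deg 0.7
```

Turned to the two-dot heading. Release, lift straight up, move away clear of the jars, and take the final look.

```bash
python3 -m crank '[{"delta_pos":[0.001,0,0],"twist":[0,0,0],"gripper":200},{"delta_pos":[0.001,0,0],"twist":[0,0,0],"gripper":150},{"delta_pos":[0.001,0,0],"twist":[0,0,0],"gripper":100},{"delta_pos":[0.001,0,0],"twist":[0,0,0],"gripper":50},{"delta_pos":[0.001,0,0],"twist":[0,0,0],"gripper":0},{"delta_pos":[0.001,0,0],"twist":[0,0,0],"gripper":0},{"delta_pos":[0.001,0,0],"twist":[0,0,0],"gripper":0},{"delta_pos":[0.001,0,0],"twist":[0,0,0],"gripper":0}]'; python3 -m crank '[{"delta_pos":[0,0,0.01],"twist":[0,0,0],"gripper":0},{"delta_pos":[0,0,0.03],"twist":[0,0,0],"gripper":0},{"delta_pos":[0,0,0.06],"twist":[0,0,0],"gripper":0},{"delta_pos":[0,0,0.09],"twist":[0,0,0],"gripper":0},{"delta_pos":[0,0,0.12],"twist":[0,0,0],"gripper":0},{"delta_pos":[0,0,0.14],"twist":[0,0,0],"gripper":0},{"delta_pos":[0,0,0.14],"twist":[0,0,0],"gripper":0}]'; python3 -c "
from h import *
f=grab('wrist');pickle.dump(f,open('w2.pkl','wb'));cv2.imwrite('pics/w2.png',f['image'][...,::-1])
g=cv2.cvtColor(np.array(f['image']),cv2.COLOR_RGB2GRAY)
C=np.array([.518,-.0127]);X=proj(f,[C[0],C[1],.084]);print(X,[(n,proj(f,[C[0]+.053*np.cos(np.radians(a)),C[1]+.053*np.sin(np.radians(a)),.045]).round()) for n,a in (('one',94.6),('two',67),('three',40.8))])
yy,xx=np.where(g>110);P=[(x,y) for x,y in zip(xx,yy) if np.hypot(*(onz(f,x,y,.084)[:2]-C))<.034]
W=np.array([onz(f,x,y,.084)[:2] for x,y in P]);v=np.linalg.svd(W-W.mean(0))[2][0];print(len(W),np.mean(P,0),'heading',np.degrees(np.arctan2(v[1],v[0]))%180,np.degrees(np.arctan2(*(W.mean(0)-C)[::-1])))"
python3 -m crank '[{"delta_pos":[0,0.04,0.03],"twist":[0,0,0],"gripper":0},{"delta_pos":[0,0.08,0.06],"twist":[0,0,0],"gripper":0},{"delta_pos":[0,0.115,0.08],"twist":[0,0,0],"gripper":0},{"delta_pos":[0,0.15,0.08],"twist":[0,0,0],"gripper":0},{"delta_pos":[0,0.19,0.08],"twist":[0,0,0],"gripper":0},{"delta_pos":[0,0.23,0.08],"twist":[0,0,0],"gripper":0},{"delta_pos":[0,0.27,0.08],"twist":[0,0,0],"gripper":0},{"delta_pos":[0,0.3,0.08],"twist":[0,0,0],"gripper":0},{"delta_pos":[0,0.3,0.08],"twist":[0,0,0],"gripper":0},{"delta_pos":[0,0.3,0.08],"twist":[0,0,0],"gripper":0}]'|head -2; python3 -c "
from h import *
np.set_printoptions(suppress=True,precision=3)
f=grab('scene');t=grab('top')
O=np.array([.4834,-.232]);y=np.array([.153,.988]);x=np.array([.988,-.153])
for l in lids(f,(80,100,240,170)):
  for z in (.161,.139,.117):
    w=onz(f,l[0],l[1],z);print(np.round(l),z,'plate xy',round((w[:2]-O)@x,3),round((w[:2]-O)@y,3))
w2=pickle.load(open('w2.pkl','rb'))['image'][60:360,120:520]
a=f['image'][90:390,50:450]
cv2.imwrite('pics/final.png',np.hstack([a,w2])[...,::-1])"
```

```text
time: 76.07
position: [0.5186, -0.0123, 0.0825]
orientation: [3.14, -0.003, -1.983]
force: [-1.5, -0.4, -0.5]
width: 0.0854
time: 76.65
position: [0.5212, -0.0117, 0.2275]
orientation: [-3.135, -0.0, -1.983]
force: [-0.1, 0.3, -0.5]
width: 0.0855
[326.70425436 189.25512925] [('one', array([351., 223.])), ('two', array([327., 229.])), ('three', array([304., 224.]))]
154 [334.13636364 213.24675325] heading 170.9776937333331 83.11230391936175
time: 77.53
position: [0.5171, 0.2898, 0.3015]
[103. 130.  33.  17. 427.] 0.161 plate xy 0.004 -0.1
[103. 130.  33.  17. 427.] 0.139 plate xy -0.026 -0.128
[103. 130.  33.  17. 427.] 0.117 plate xy -0.057 -0.157
[156. 144.  30.  16. 383.] 0.161 plate xy 0.03 0.025
[156. 144.  30.  16. 383.] 0.139 plate xy 0.001 0.002
[156. 144.  30.  16. 383.] 0.117 plate xy -0.028 -0.02
[205. 162.  23.  12. 191.] 0.161 plate xy 0.062 0.135
[205. 162.  23.  12. 191.] 0.139 plate xy 0.034 0.119
[205. 162.  23.  12. 191.] 0.117 plate xy 0.007 0.103
```

View pics/final.png

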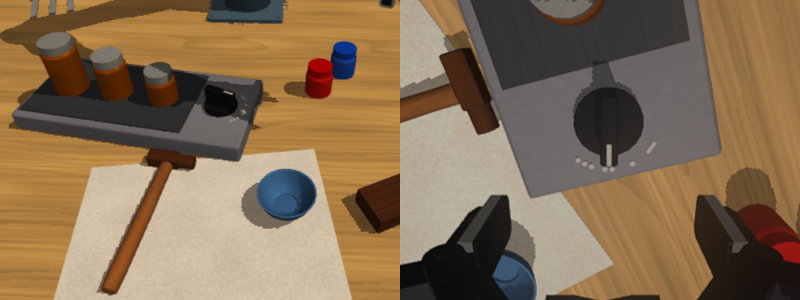

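```bash
python3 -c "
from h import *
f=pickle.load(open('w2.pkl','rb'));g=cv2.cvtColor(np.array(f['image']),cv2.COLOR_RGB2GRAY)
yy,xx=np.where(g[200:224,318:340]>120);W=np.array([onz(f,x+318,y+200,.084)[:2] for x,y in zip(xx,yy)]);v=np.linalg.svd(W-W.mean(0))[2][0]
print(len(W),'heading',np.degrees(np.arctan2(v[1],v[0]))%180)
s=status.state();print(s['time'],s['force'],np.abs(s['qd']).max())
print(job.finish_job())"
```

```text
76 heading 66.7631620081838
77.6333 [-0.06533917 -0.57230515 -0.59702158] 0.023553595060215884
the job is handed in; nothing more can be done
None
```

The job is done and handed in at 77.6 s of the 210 s allowed. All three jars were there today. I took them big, middle, small. Each was turned over with its lid about 57° below level (worked out from the tool pose), held that way for over 9 s, turned back and lowered gently onto the plate. Then I turned the dial.

**Last checks:**
- **Jars:** all three stand upright on the plate at (x, y) in its frame: big (4, -100) mm, middle (1, 2) mm, small (7, 103) mm. All are wholly on it.
- **Dial:** the white line heads 66.8° in world axes; I measured the two-dot mark at 67.4°, and the picture shows the line pointing at the pair of dots.
- **Surroundings:** the bowl, mallet, offcut and the red and blue look-alikes were not touched. The gripper was open and well clear at hand-in.

**Two things that did not go as planned:**
- The small jar was knocked about 3 cm aside while I was holding the middle one, so I measured it again before gripping it.
- My first automatic reading of the dial (171°) was wrong because it picked up the deck marks. The figure above comes from the line alone and agrees with the picture.

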